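# Reload the freezer-label box

### The arm

A 6-joint arm with a two-finger parallel gripper is mounted at the origin on the work surface. World frame = base frame: x ahead of the robot, y to its left, z up, the work surface at z = 0. Lengths are in mm, angles in degrees, forces in N, time in s.
With the tool pointing down it reaches from about 300 to 850 mm from the base axis. Payload 4.2 kg.
Tool frame: the origin (TCP) lies at the very end of the fingers, on their centre line; the grasp point (between the pads) lies 19 mm behind it (env.grip_depth is the distance from the TCP to the grasp point, in mm); y points along the fingers, z is the direction in which the jaws open and shut, and the axes are right-handed (so a half turn about y gives the same grasp; the last joint's range is limited). The gripper opens to 91 mm and grips with 3 to 60 N. Pads are 32 mm wide; open, the fingers measure 118 mm over their backs; the gripper's body (76 mm by 178 mm) begins 60 mm behind the grasp point.
Start: joints at [-65.432, 18.312, 89.639, -0, 72.044, -1.146], TCP at [249.489, -518.072, 213.976] pointing down, gripper open.
Joint ranges: [-177.97, 177.97], [-48.28, 115.42], [12.27, 149.76], [-77.06, 257.06], [2.81, 150.46], [-146.56, 146.56]. Speed limits (degrees/s): [147.25, 147.25, 180, 180, 180, 180].

### API

Orientations are given as [roll, pitch, yaw] about the fixed x, y, z axes, in that order (R = Rz(yaw) Ry(pitch) Rx(roll)).
In Python, from workcell import state, imaging, job, env gives the robot as it stands.
- The arm moves only by the shell command python3 -m pendant 'ROWS' [FORCE]. ROWS is JSON, a list of rows, each an object with "delta_pos": the shift along the tool's x, y, z in cm, a list of three; "twist": the turn, a rotation vector about the tool's x, y, z in degrees, a list of three; "grip": the opening in per cent of the stroke, from 0 (shut) to 100 (fully open). In form: [{"delta_pos": [tx, ty, tz], "twist": [wx, wy, wz], "grip": grip}, ...]. A call has exactly 5 rows; each row is the pose to reach, as a shift and turn from the pose commanded when the call began, along the tool's axes at that moment; what a row does not reach only later rows make up. A row lasts 1/10 s, in which the tool goes at most 50 mm and 8.59 degrees, less where a joint would pass 70% of its speed; a pose out of reach is approached as far as the arm can. A call with a gripper value outside its range is refused whole. The fingers move at their own pace and stop on an object; FORCE is the grip in N (left out, the last holds). Time passes only in rows, so rows that repeat a pose let the fingers close, or fill a call up. It gives the time, the measured TCP pose, the force and the opening at its end, in the units of the state.
- state(): the state, without advancing time (a new reading comes with each control period).
- imaging.grab_frame(name): name is "scene" or "top"; returns (picture, depth): 480x640x3 uint8, red, green, blue; 480x640 float32, mm along the optical axis (not along the pixel's ray), 0 where there is no reading.
- imaging.camera_info(name): a dict with "fx", "fy", "cx", "cy" (pixels), "k1" (the pictures are not rectified: a ray, as slopes to the right and down, at radius r is drawn at 1 + k1 r^2 times it, then the intrinsics apply), "R" (3x3) and "t" (3): a world point X has camera coordinates R X + t. Camera axes: x right, y down, z forward; pixel columns grow to the right and rows downward; lengths in mm; the calibration is good to about 2 mm. A picture is of the moment at which its call begins. camera_info takes no time and is no camera call.
- job.job_done(): hands the job in, once; it reports no verdict.
The state is a dict: "time_s": time; "qpos": joint angles; "qvel": joint speeds; "effort": joint torques, N m; "ee_pos": TCP position; "ee_rot": TCP orientation; "force": force on the tool from outside, world axes, zero at the start; "torque": the same for the moment, N m; "gripper_width": finger opening in mm.
Only numpy, scipy, OpenCV 4.12 (cv2) and the standard library are available. Lean on these libraries where they do the work, as an engineer would, in place of code of your own. Each camera call takes 0.05 s, during which the arm holds its last target.

### The job

Reload the label box on the kitchen island: take the bare cardboard cores off its spindles and put them in the grey scrap tub, and stand every full label roll on a spindle of its own, long end of the core up and pushed right down to the box floor. When all of that is done, fold the lid fully shut. Leave the tumbler and the jar upright and where they are.

Things in the scene. Friction and masses are not known exactly. Their poses are not given: they have to be found in the camera images.
- box: open-topped brown wooden label box, 132 (its x) by 368 (its y) by 90 mm high, walls and floor 6 mm thick, fixed to the worktop; origin at the centre of its underside, front wall on its -x side towards the robot, hinged lid on its far (+x) rim. Four upright steel spindles stand on its floor in a row along its y, 80 mm apart, each 12 mm in diameter and 45 mm high with a round tip
- spindle0 (a point): foot of a spindle on the box's inner floor (6 mm above the worktop), at box x = 0, y = -120 mm; the tip is 45 mm above this point
- spindle1 (a point): foot of a spindle on the box's inner floor (6 mm above the worktop), at box x = 0, y = -40 mm; the tip is 45 mm above this point
- spindle2 (a point): foot of a spindle on the box's inner floor (6 mm above the worktop), at box x = 0, y = 40 mm; the tip is 45 mm above this point
- spindle3 (a point): foot of a spindle on the box's inner floor (6 mm above the worktop), at box x = 0, y = 120 mm; the tip is 45 mm above this point
- lid (a joint): clear plastic lid of the box, 132 by 368 mm, 6 mm thick, hinged along the box's far top edge: 0 = shut flat on the box, grows as it opens upwards, 1.57 = upright, stops at 1.9. Its stiff friction hinge (about 0.3 N m) holds it wherever it is left; a push of some 3 to 5 N near its free edge moves it. 0.3 kg
- lid_hinge (a point): middle of the lid's hinge line, on the box's far (+x) top edge, 90 mm above the worktop; the hinge runs along the box's y
- lid_handle (a point): centre of the lid's steel knob (28 mm wide head, 16 mm high, on a thin stem), which stands on the lid's outer face midway along the box's y, 102 mm from the hinge line; this point lies 41 mm off the lid's underside and the knob ends 8 mm beyond it. With the lid open the knob points away from the robot
- roll0: full roll of white paper labels standing on the worktop (may be absent): winding 58 mm in diameter and 40 mm high on a brown cardboard core 28 mm in outer and 20 mm in inner diameter; the core is flush with the winding below and stands 35 mm out of it above, 75 mm high in all; open through hole. About 0.13 kg. Origin at the centre of the underside, z up along the core
- roll1: full roll of white paper labels standing on the worktop (may be absent): winding 58 mm in diameter and 40 mm high on a brown cardboard core 28 mm in outer and 20 mm in inner diameter; the core is flush with the winding below and stands 35 mm out of it above, 75 mm high in all; open through hole. About 0.13 kg. Origin at the centre of the underside, z up along the core
- roll2: full roll of white paper labels standing on the worktop (may be absent): winding 58 mm in diameter and 40 mm high on a brown cardboard core 28 mm in outer and 20 mm in inner diameter; the core is flush with the winding below and stands 35 mm out of it above, 75 mm high in all; open through hole. About 0.13 kg. Origin at the centre of the underside, z up along the core
- roll3: full roll of white paper labels standing on the worktop (may be absent): winding 58 mm in diameter and 40 mm high on a brown cardboard core 28 mm in outer and 20 mm in inner diameter; the core is flush with the winding below and stands 35 mm out of it above, 75 mm high in all; open through hole. About 0.13 kg. Origin at the centre of the underside, z up along the core
- core0: used-up bare cardboard core (may be absent), a tube 28 mm in outer and 20 mm in inner diameter, 75 mm long, about 0.02 kg, standing on a spindle at the start. Origin at its centre, z along the tube
- core1: used-up bare cardboard core (may be absent), a tube 28 mm in outer and 20 mm in inner diameter, 75 mm long, about 0.02 kg, standing on a spindle at the start. Origin at its centre, z along the tube
- core2: used-up bare cardboard core (may be absent), a tube 28 mm in outer and 20 mm in inner diameter, 75 mm long, about 0.02 kg, standing on a spindle at the start. Origin at its centre, z along the tube
- core3: used-up bare cardboard core (may be absent), a tube 28 mm in outer and 20 mm in inner diameter, 75 mm long, about 0.02 kg, standing on a spindle at the start. Origin at its centre, z along the tube
- tub: grey plastic scrap tub, open on top, 150 by 150 by 110 mm high, walls 5 mm, fixed to the worktop; origin at the centre of its underside
- tumbler: white ceramic tumbler standing among the rolls, not part of the job: rim 72 mm in diameter, 90 mm high; origin at the centre of its underside
- jar: closed glass jar with a steel cap standing among the rolls, not part of the job: 58 mm in diameter, 85 mm high; origin at the centre of its underside
There are look-alikes about, which are no part of the job. What is shaped like the core1 but orange, purple or yellow is not meant.

How it is judged (in metres and radians):
On the way, in this order (a step that is already met when the one before it is completed fails the run):
1. every bare core is in the scrap tub and every full roll is seated on a spindle (((distance between roll0 and spindle0 below 0.008 m and angle between roll0's own z axis and vertical below 0.12 rad) or (distance between roll0 and spindle1 below 0.008 m and angle between roll0's own z axis and vertical below 0.12 rad) or (distance between roll0 and spindle2 below 0.008 m and angle between roll0's own z axis and vertical below 0.12 rad) or (distance between roll0 and spindle3 below 0.008 m and angle between roll0's own z axis and vertical below 0.12 rad)) and ((distance between roll1 and spindle0 below 0.008 m and angle between roll1's own z axis and vertical below 0.12 rad) or (distance between roll1 and spindle1 below 0.008 m and angle between roll1's own z axis and vertical below 0.12 rad) or (distance between roll1 and spindle2 below 0.008 m and angle between roll1's own z axis and vertical below 0.12 rad) or (distance between roll1 and spindle3 below 0.008 m and angle between roll1's own z axis and vertical below 0.12 rad)) and ((distance between roll2 and spindle0 below 0.008 m and angle between roll2's own z axis and vertical below 0.12 rad) or (distance between roll2 and spindle1 below 0.008 m and angle between roll2's own z axis and vertical below 0.12 rad) or (distance between roll2 and spindle2 below 0.008 m and angle between roll2's own z axis and vertical below 0.12 rad) or (distance between roll2 and spindle3 below 0.008 m and angle between roll2's own z axis and vertical below 0.12 rad)) and ((distance between roll3 and spindle0 below 0.008 m and angle between roll3's own z axis and vertical below 0.12 rad) or (distance between roll3 and spindle1 below 0.008 m and angle between roll3's own z axis and vertical below 0.12 rad) or (distance between roll3 and spindle2 below 0.008 m and angle between roll3's own z axis and vertical below 0.12 rad) or (distance between roll3 and spindle3 below 0.008 m and angle between roll3's own z axis and vertical below 0.12 rad)) and x of core0 in the frame of tub between -0.075 and 0.075 m and y of core0 in the frame of tub between -0.075 and 0.075 m and z of core0 in the frame of tub between 0 and 0.1 m and x of core1 in the frame of tub between -0.075 and 0.075 m and y of core1 in the frame of tub between -0.075 and 0.075 m and z of core1 in the frame of tub between 0 and 0.1 m and x of core2 in the frame of tub between -0.075 and 0.075 m and y of core2 in the frame of tub between -0.075 and 0.075 m and z of core2 in the frame of tub between 0 and 0.1 m and x of core3 in the frame of tub between -0.075 and 0.075 m and y of core3 in the frame of tub between -0.075 and 0.075 m and z of core3 in the frame of tub between 0 and 0.1 m), for 0.2 s.
2. the lid is then folded shut (value of joint lid below 0.06 rad), for 0.2 s.
At the end, for the whole second after the job is handed in: Every full roll present stands core-end up on a spindle, its underside within 8 mm of the spindle's foot and tilted less than 0.12 rad; every bare core present lies inside the scrap tub (its centre within the walls and below the rim); the lid is shut to within 0.06 rad; rolls at rest (all of step 1 and value of joint lid below 0.06 rad and linear speed of each of roll0, roll1, roll2, roll3 below 0.03 m/s); the robot touches nothing.
It fails at once if the tumbler is pushed more than 60 mm from its place or tipped over (distance of tumbler from where it was at the start of the episode above 0.06 m or angle between tumbler's own z axis and vertical above 0.6 rad).
It fails at once if the jar is pushed more than 60 mm from its place or tipped over (distance of jar from where it was at the start of the episode above 0.06 m or angle between jar's own z axis and vertical above 0.6 rad).
Of roll0, roll1, roll2, roll3 only 3 to 4 are there at a start; the rules pass over those that are not, and their reading is None.
Of core0, core1, core2, core3 only 2 to 3 are there at a start; the rules pass over those that are not, and their reading is None.
At some moment in a run one of roll0, roll1, roll2, roll3 may be knocked a few centimetres aside while the robot is not near it.
It also fails if it takes over 210 s, if anything falls off the work surface, if the arm or the gripper's body presses on something with over 40 N, if the wrist force passes 120 N, or if a joint passes its speed limit or range.

## Working session

There is one attempt and no reset: what is moved stays moved. The work goes in short steps, Python scripts to look and compute and a shell command to move; the robot and the scene stay as the last step left them, time stands still between calls to the robot, and variables do not carry over. Pictures are saved under pics/ and viewed, and the job is handed in when it is done.

```bash
ls; mkdir -p pics; cat > h.py <<'E'
import numpy as np, cv2, json
from workcell import state, imaging, job, env
def grab(n):
    p,d=imaging.grab_frame(n); return p,d
def save(n,f):
    p,d=grab(n); cv2.imwrite('pics/'+f+'.png',cv2.cvtColor(p,cv2.COLOR_RGB2BGR)); np.savez('pics/'+f+'.npz',p=p,d=d); return p,d
def cloud(n,d):
    c=imaging.camera_info(n); K=np.array([[c['fx'],0,c['cx']],[0,c['fy'],c['cy']],[0,0,1.]])
    v,u=np.mgrid[0:480,0:640]
    pts=np.stack([u.ravel(),v.ravel()],1).astype(np.float64)[:,None]
    q=cv2.undistortPoints(pts,K,np.array([c['k1'],0,0,0.])).reshape(-1,2)
    z=d.ravel().astype(float); X=np.c_[q*z[:,None],z]
    W=(X-np.array(c['t']))@np.array(c['R'])
    W[z==0]=np.nan
    return W.reshape(480,640,3)
E
python3 - <<'E'
from h import *
for n in('scene','top'):
    save(n,n+'0'); print(imaging.camera_info(n))
print(state())
E
```

```text
pics
{'fx': 489.5445635651013, 'fy': 489.5445635651013, 'cx': 320.95690084381124, 'cy': 240.51075180984864, 'k1': -0.04621199041876134, 'R': array([[ 0.92331977,  0.38384595, -0.01195363],
       [ 0.29630421, -0.73185388, -0.61367231],
       [-0.24430395,  0.56307386, -0.78947033]]), 't': array([-497.95406992, -176.05484058, 1187.36130506])}
{'fx': 449.62572177845686, 'fy': 449.62572177845686, 'cx': 319.72223954734517, 'cy': 242.29436897199412, 'k1': -0.033291224082151794, 'R': array([[ 0.02742482, -0.99903713,  0.03424463],
       [-0.99566406, -0.03034635, -0.08793278],
       [ 0.08888731, -0.03168461, -0.99553761]]), 't': array([-111.67792827,  599.8766154 ,  951.05063612])}
{'time_s': 0.1, 'qpos': array([-6.54322598e+01,  1.83464855e+01,  8.97003525e+01,  1.72927849e-03,
        7.20437332e+01, -1.14660647e+00]), 'qvel': array([-0.07206256, -0.08081208, -0.18542426, -0.07960525,  0.06145247,
        0.04324258]), 'effort': array([-7.96922923e-04, -4.13332880e+01, -2.32511401e+01,  7.29344389e-02,
        4.21918184e-02, -6.66433198e-05]), 'ee_pos': array([ 249.2953318 , -517.63643584,  213.21297392]), 'ee_rot': array([-9.00905201e+01,  3.45626864e-03, -1.54286190e+02]), 'force': array([-0.55033319, -0.06201987,  1.29089265]), 'torque': array([-0.06208661, -0.03829526,  0.00058096]), 'gripper_width': 91.05873984021954}
```

View pics/top0.png

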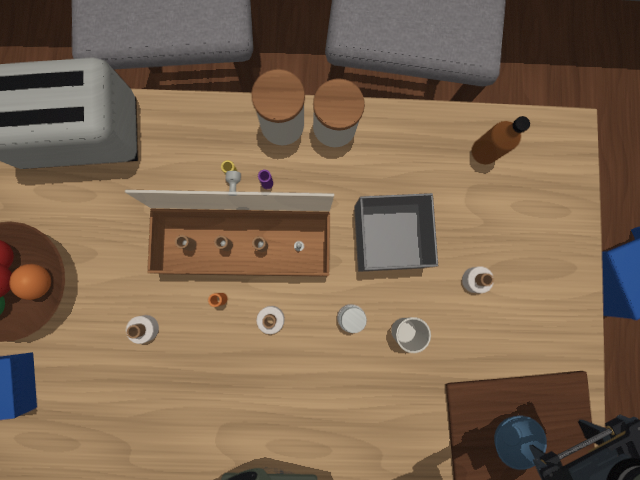

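View pics/scene0.png

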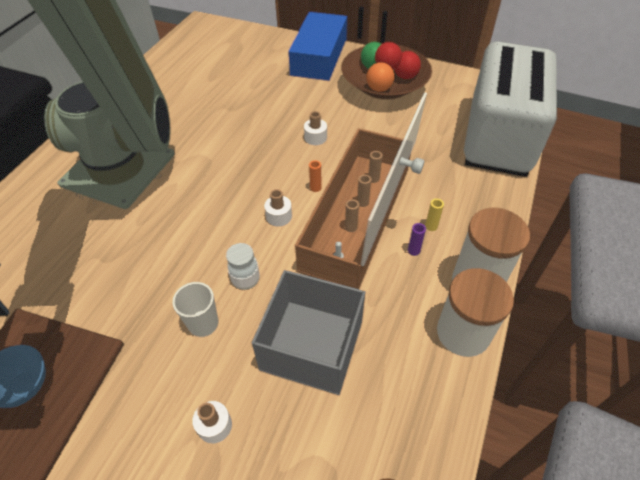

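The top view shows rolls at about (140,330), (270,320) and (478,280). There are bare cores on the spindles at (183,242), (223,243) and (260,243), and the spindle at (299,246) is empty. The jar is at (351,320), the tumbler at (411,335) and the tub at (397,232). The orange, purple and yellow tubes are decoys. Next I'll measure these.

```bash
cat >> h.py <<'E'
def blobs(W,zlo,zhi,reg=None,minn=15):
    m=(W[...,2]>zlo)&(W[...,2]<zhi)
    if reg: m&=(W[...,0]>reg[0])&(W[...,0]<reg[1])&(W[...,1]>reg[2])&(W[...,1]<reg[3])
    n,l,s,c=cv2.connectedComponentsWithStats(m.astype(np.uint8),connectivity=8)
    out=[]
    for i in range(1,n):
        if s[i,4]<minn: continue
        P=W[l==i]; (cx,cy),r=cv2.minEnclosingCircle(P[:,:2].astype(np.float32))
        out.append((c[i].round(),s[i,4],P.mean(0).round(1),np.array([cx,cy,r]).round(1)))
    return out
E
python3 - <<'E'
from h import *
for n in('top','scene'):
    d=np.load(f'pics/{n}0.npz')['d']; W=cloud(n,d); print(n)
    pts={'top':[(183,242),(223,243),(260,243),(299,246),(140,330),(270,320),(478,280),(351,320),(411,335),(397,232),(240,300),(150,272),(328,274),(330,212),(130,190),(332,193),(134,331),(270,322),(486,280)],
    'scene':[(375,155),(364,180),(352,206),(338,243),(316,118),(277,196),(207,411),(240,254),(250,350)]}[n]
    for u,v in pts: print((u,v),W[v,u].round(1))
    for lo,hi in((30,50),(66,88)):
        print(lo,hi)
        for b in blobs(W,lo,hi,(150,800,-450,450)): print(*b)
E
```

```text
top
(183, 242) [593.  196.4  47. ]
(223, 243) [593.2 111.1  50.3]
(260, 243) [595.3  32.7  53.4]
(299, 246) [591.7 -49.7  49.7]
(140, 330) [408.5 269.   67.5]
(270, 320) [430.1   9.8  -1.7]
(478, 280) [ 529.9 -433.8   55.8]
(351, 320) [ 441.7 -160.1   85.9]
(411, 335) [ 405.1 -303.2    2.5]
(397, 232) [ 633.4 -268.2    5.4]
(240, 300) [472.2  77.3  -0. ]
(150, 272) [527.  248.4  87.9]
(328, 274) [ 533.3 -110.9   89.5]
(330, 212) [ 674.9 -116.5   -0.9]
(130, 190) [667.4 246.7 221.2]
(332, 193) [ 718.7 -120.    -1.9]
(134, 331) [403.4 289.8  43.8]
(270, 322) [425.8   9.6  -1.7]
(486, 280) [ 530.4 -454.4   48.1]
30 50
[110. 159.] 180 [768.7 366.3  41.4] [776.4 381.1  71.9]
[227. 167.] 24 [760.  111.9  39.9] [757.7 110.2   8.1]
[264. 176.] 22 [743.4  31.4  40.8] [739.7  30.3   9.2]
[267. 184.] 24 [725.3  25.1  39.7] [730.2  27.4  12.5]
[412. 222.] 252 [ 652.4 -294.5   40.1] [ 625.2 -255.5   95.3]
[358. 238.] 80 [ 613.6 -175.7   40.6] [ 616.7 -176.3   74.1]
[204. 228.] 387 [625.6 154.5  40.2] [596.3  73.2 187.3]
[183. 242.] 28 [593.5 196.7  43.5] [592.5 196.7   8.2]
[192. 245.] 29 [588.2 
[... 3753 characters left out ...]
54 [594.1 109.3  76.2] [594.7 111.   15.7]
[276. 195.] 104 [435.8   6.1  72.5] [436.3   7.6  15.7]
[351. 206.] 161 [594.3  32.   75.9] [594.3  33.6  15.1]
[436. 204.] 125 [753.8 105.1  72.7] [755.2 106.2  15.5]
[418. 229.] 129 [736.8  26.4  72.9] [736.5  27.7  14.6]
[240. 256.] 584 [ 446.7 -169.1   83.3] [ 443.4 -166.1   27. ]
[328. 260.] 461 [ 599.6 -111.3   77. ] [ 597.3 -103.2   66. ]
[306. 299.] 701 [ 597.2 -204.1   77.2] [ 620.6 -242.8   93.7]
[190. 293.] 304 [ 398.2 -272.4   77.4] [ 412.6 -284.4   32.8]
[199. 315.] 231 [ 437.8 -305.7   77.3] [ 420.2 -290.    34.7]
[306. 361.] 560 [ 644.  -311.7   77.1] [ 625.8 -253.1  103. ]
[207. 408.] 105 [ 532.8 -440.7   73.6] [ 533.4 -445.3   14.1]
```

```bash
python3 - <<'E'
from h import *
for n in('top','scene'):
    d=np.load(f'pics/{n}0.npz')['d']; W=cloud(n,d)
    x,y,z=W[...,0],W[...,1],W[...,2]
    m=(z>84)&(z<95)&(x>505)&(x<690)&(y>-125)&(y<275)
    P=W[m][:,:2].astype(np.float32); print(n,m.sum(),cv2.minAreaRect(P))
    f=m&(x<545)&(y>-90)&(y<230); v=cv2.fitLine(W[f][:,:2].astype(np.float32),cv2.DIST_HUBER,0,.01,.01).ravel(); print('front line',v, np.degrees(np.arctan2(-v[0]*np.sign(v[1]),abs(v[1]))))
    m=(z>100)&(z<235)&(x>610)&(x<720)&(y>-130)&(y<270)
    P=W[m]; A=np.c_[P[:,2],P[:,1],np.ones(len(P))]; c=np.linalg.lstsq(A,P[:,0],rcond=None)[0]; print('lid dx/dz',c, P[:,1].min(),P[:,1].max(),P[:,2].max(), 'x at z=90',c[0]*90+c[1]*72+c[2])
    m=(z>100)&(z<118)&(x>500)&(x<760)&(y>-370)&(y<-150)
    print('tub',cv2.minAreaRect(W[m][:,:2].astype(np.float32)))
E
```

```text
top 1544 ((594.3035888671875, 72.36878204345703), (133.5122833251953, 367.85894775390625), 0.8577138781547546)
front line [ 1.3643633e-02 -9.9990690e-01  5.3041034e+02  7.1900322e+01] 0.7817468
lid dx/dz [ 9.30282034e-02 -1.31125851e-02  6.50840315e+02] -110.18911908395569 256.4338665679052 225.23447363564867 x at z=90 658.268747075625
tub ((623.703369140625, -250.18569946289062), (150.50218200683594, 151.23037719726562), 4.483880996704102)
scene 954 ((596.75390625, 73.10040283203125), (138.9299774169922, 374.6938171386719), 0.8996002078056335)
front line [ 1.5872842e-02 -9.9987400e-01  5.3238184e+02  5.5628052e+01] 0.909485
lid dx/dz [ 6.31552542e-02 -3.63783310e-03  6.61357451e+02] -112.29438108051383 256.85528685061803 225.87749921795836 x at z=90 666.7794997330317
tub ((624.3764038085938, -250.49203491210938), (150.35133361816406, 152.03013610839844), 4.713468074798584)
```

```bash
cat > go.py <<'E'
import sys; from h import *
from scipy.spatial.transform import Rotation as Ro
def go(x,y,z,yaw=-179.1):
    s=state(); R=Ro.from_euler('xyz',s['ee_rot'],degrees=True); T=Ro.from_euler('xyz',[-90,0,yaw],degrees=True)
    d=R.inv().apply(np.array([x,y,z])-s['ee_pos'])/10; w=np.degrees((R.inv()*T).as_rotvec())
    print('dpos',d.round(2).tolist(),'twist',w.round(2).tolist(),'at',np.round(s['ee_pos'],1),'rot',np.round(s['ee_rot'],1),'F',np.round(s['force'],1),'w',round(s['gripper_width'],1),'t',s['time_s'],'q',np.round(s['qpos']))
if __name__=='__main__': go(*map(float,sys.argv[1:]))
E
python3 go.py 593.9 33.7 214
```

```text
dpos [-54.97, -0.02, -34.72] twist [0.09, 24.81, 0.02] at [ 249.3 -517.6  213.2] rot [ -90.1    0.  -154.3] F [-0.6 -0.1  1.3] w 91.1 t 0.1 q [-65.  18.  90.   0.  72.  -1.]
```

```bash
python3 -m pendant '[{"delta_pos":[-4.2,0,-2.6],"twist":[0,6,0],"grip":50},{"delta_pos":[-8.4,0,-5.3],"twist":[0,12,0],"grip":50},{"delta_pos":[-12.6,0,-8],"twist":[0,18,0],"grip":50},{"delta_pos":[-16.9,0,-10.6],"twist":[0,24.8,0],"grip":50},{"delta_pos":[-21.1,0,-13.3],"twist":[0.1,24.8,0],"grip":50}]' 20; python3 go.py 593.9 33.7 214
```

```text
time_s: 0.6
ee_pos: [382.4, -305.1, 213.7]
ee_rot: [-89.9, 0.0, -179.2]
force: [0.7, -0.5, -0.1]
gripper_width: 54.2
dpos [-21.6, -0.08, -33.59] twist [-0.09, -0.13, -0.02] at [ 382.4 -305.1  213.7] rot [ -89.9    0.  -179.2] F [ 0.7 -0.5 -0.1] w 54.2 t 0.6 q [-40.  11. 100.  -0.  69.  49.]
```

Works well, and I can skip the intermediate waypoints.

```bash
python3 -m pendant '[{"delta_pos":[-13,0,-20],"twist":[0,0,0],"grip":50},{"delta_pos":[-13,0,-20],"twist":[0,0,0],"grip":50},{"delta_pos":[-13,0,-20],"twist":[0,0,0],"grip":50},{"delta_pos":[-13,0,-20],"twist":[0,0,0],"grip":50},{"delta_pos":[-21.6,0,-33.6],"twist":[0,0,0],"grip":50}]' 20
python3 -m pendant '[{"delta_pos":[-8.6,0,-13.6],"twist":[0,0,0],"grip":50},{"delta_pos":[-8.6,0,-13.6],"twist":[0,0,0],"grip":50},{"delta_pos":[-8.6,0,-13.6],"twist":[0,0,0],"grip":50},{"delta_pos":[-8.6,0,-13.6],"twist":[0,0,0],"grip":50},{"delta_pos":[-8.6,0,-13.6],"twist":[0,0,0],"grip":50}]' 20; python3 go.py 593.9 33.7 47
```

```text
time_s: 1.1
ee_pos: [514.8, -92.9, 213.4]
ee_rot: [-89.9, -0.0, -179.1]
force: [1.3, -1.4, -0.1]
gripper_width: 45.6
time_s: 1.6
ee_pos: [598.3, 43.9, 212.4]
ee_rot: [-89.9, -0.1, -178.9]
force: [-0.2, -0.4, -0.8]
gripper_width: 45.7
dpos [0.44, 16.55, 0.98] twist [-0.12, 0.18, 0.07] at [598.3  43.9 212.4] rot [-8.990e+01 -1.000e-01 -1.789e+02] F [-0.2 -0.4 -0.8] w 45.7 t 1.6 q [ 3. 21. 86. -0. 73. 92.]
```

```bash
python3 -m pendant '[{"delta_pos":[0.4,4,1],"twist":[0,0,0],"grip":50},{"delta_pos":[0.4,8,1],"twist":[0,0,0],"grip":50},{"delta_pos":[0.4,11,1],"twist":[0,0,0],"grip":50},{"delta_pos":[0.4,11,1],"twist":[0,0,0],"grip":50},{"delta_pos":[0.4,11,1],"twist":[0,0,0],"grip":50}]' 20; python3 go.py 593.9 33.7 47
```

```text
time_s: 2.1
ee_pos: [594.0, 30.9, 104.1]
ee_rot: [-89.9, 0.0, -179.2]
force: [-0.5, -0.2, 0.2]
gripper_width: 45.5
dpos [0.01, 5.71, -0.29] twist [-0.12, -0.07, -0.01] at [594.   30.9 104.1] rot [ -89.9    0.  -179.2] F [-0.5 -0.2  0.2] w 45.5 t 2.1 q [ 2. 25. 96. -0. 59. 91.]
```

```bash
python3 - <<'E'
from h import *
save('scene','s1')
E
```

```text
(no output)
```

View pics/s1.png

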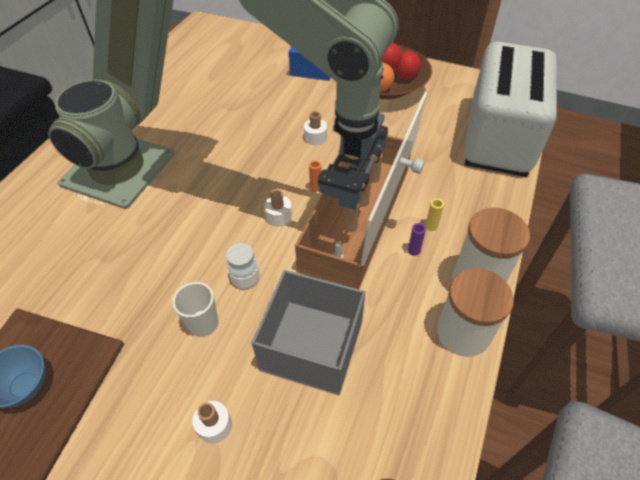

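The view shows the gripper over the third core at about (345,190), clear of the lid. Going down to grip.

```bash
python3 -m pendant '[{"delta_pos":[0,3,-0.3],"twist":[0,0,0],"grip":50},{"delta_pos":[0,5.7,-0.3],"twist":[0,0,0],"grip":50},{"delta_pos":[0,5.7,-0.3],"twist":[0,0,0],"grip":50},{"delta_pos":[0,5.7,-0.3],"twist":[0,0,0],"grip":20},{"delta_pos":[0,5.7,-0.3],"twist":[0,0,0],"grip":20}]' 15; python3 -m pendant '[{"delta_pos":[0,0,0],"twist":[0,0,0],"grip":15},{"delta_pos":[0,0,0],"twist":[0,0,0],"grip":15},{"delta_pos":[0,-3,0],"twist":[0,0,0],"grip":15},{"delta_pos":[0,-7,0],"twist":[0,0,0],"grip":15},{"delta_pos":[0,-10,0],"twist":[0,0,0],"grip":15}]' 15;python3 go.py 612 -215 195
```

```text
time_s: 2.65
ee_pos: [596.0, 35.1, 48.9]
ee_rot: [-89.9, 0.3, -179.1]
force: [0.1, -0.7, 0.7]
gripper_width: 32.5
time_s: 3.15
ee_pos: [594.8, 35.4, 149.0]
ee_rot: [-89.9, 0.2, -179.1]
force: [0.4, 1.3, 0.6]
gripper_width: 26.3
dpos [-1.33, -4.55, 25.07] twist [-0.1, 0.01, -0.16] at [594.8  35.4 149. ] rot [ -89.9    0.2 -179.1] F [0.4 1.3 0.6] w 26.3 t 3.15 q [ 2. 23. 93. -0. 64. 91.]
```

```bash
python3 -m pendant '[{"delta_pos":[0,-4.6,3],"twist":[0,0,0],"grip":15},{"delta_pos":[-1,-4.6,8],"twist":[0,0,0],"grip":15},{"delta_pos":[-1,-4.6,13],"twist":[0,0,0],"grip":15},{"delta_pos":[-1,-4.6,18],"twist":[0,0,0],"grip":15},{"delta_pos":[-1,-4.6,23],"twist":[0,0,0],"grip":15}]'; python3 -m pendant '[{"delta_pos":[-0.3,0,2.8],"twist":[0,0,0],"grip":15},{"delta_pos":[-0.3,2,2.8],"twist":[0,0,0],"grip":15},{"delta_pos":[-0.3,6,2.8],"twist":[0,0,0],"grip":15},{"delta_pos":[-0.3,9,2.8],"twist":[0,0,0],"grip":15},{"delta_pos":[-0.3,11,2.8],"twist":[0,0,0],"grip":15}]';python3 go.py 600 -225 75
```

```text
time_s: 3.65
ee_pos: [607.7, -192.5, 193.6]
ee_rot: [-89.9, 0.1, -179.1]
force: [0.4, -0.2, -0.7]
gripper_width: 26.6
time_s: 4.15
ee_pos: [610.0, -218.5, 80.7]
ee_rot: [-90.0, -0.1, -179.1]
force: [-0.2, -0.8, -0.1]
gripper_width: 26.8
dpos [1.01, 0.58, 0.63] twist [-0.03, -0.01, 0.14] at [ 610.  -218.5   80.7] rot [-9.000e+01 -1.000e-01 -1.791e+02] F [-0.2 -0.8 -0.1] w 26.8 t 4.15 q [-21.  31.  90.  -0.  60.  68.]
```

```bash
python3 -m pendant '[{"delta_pos":[0.5,0,0.8],"twist":[0,0,0],"grip":15},{"delta_pos":[0.5,0,0.8],"twist":[0,0,0],"grip":42},{"delta_pos":[0.5,0,0.8],"twist":[0,0,0],"grip":42},{"delta_pos":[0.5,0,0.8],"twist":[0,0,0],"grip":42},{"delta_pos":[0.5,-4,0.8],"twist":[0,0,0],"grip":42}]'; python3 -m pendant '[{"delta_pos":[0,-5,0],"twist":[0,0,0],"grip":42},{"delta_pos":[0,-9,0],"twist":[0,0,0],"grip":42},{"delta_pos":[0,-9,-5],"twist":[0,0,0],"grip":50},{"delta_pos":[0,-9,-10],"twist":[0,0,0],"grip":50},{"delta_pos":[0,-9,-15],"twist":[0,0,0],"grip":50}]'
python3 - <<'E'
from h import *
for n in ('scene',):
    save(n,n+'2')
E
python3 go.py 594 111.5 200
```

```text
time_s: 4.65
ee_pos: [603.4, -225.5, 119.3]
ee_rot: [-90.1, -0.5, -179.1]
force: [0.1, 0.4, -0.3]
gripper_width: 38.2
time_s: 5.15
ee_pos: [604.2, -75.3, 214.5]
ee_rot: [-89.9, 0.2, -179.2]
force: [0.9, 1.2, -0.3]
gripper_width: 45.6
dpos [0.6, 1.52, -17.86] twist [0.29, 0.26, -0.14] at [603.6 -67.  214.3] rot [-9.030e+01  1.000e-01 -1.788e+02] F [-2.1  5.8  0.2] w 45.4 t 5.2 q [-8. 21. 85.  0. 73. 81.]
```

View pics/scene2.png

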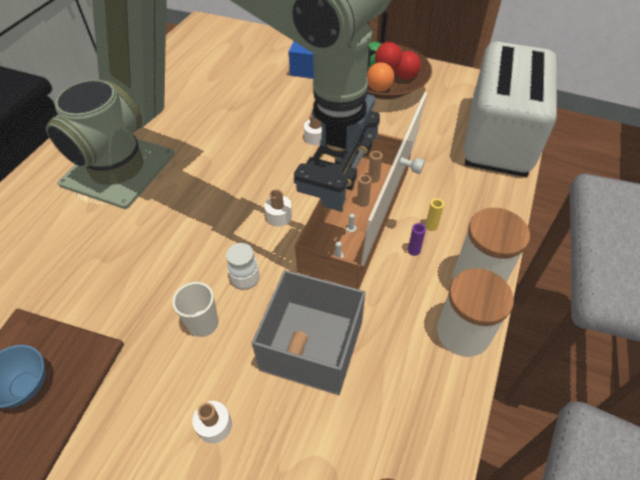

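The first core is in the tub at (298,343), and spindles 0 and 1 are bare. On to the second core.

```bash
python3 -m pendant '[{"delta_pos":[0.6,1,-5],"twist":[0,0,0],"grip":50},{"delta_pos":[0.6,1.5,-10],"twist":[0,0,0],"grip":50},{"delta_pos":[0.6,1.5,-15],"twist":[0,0,0],"grip":50},{"delta_pos":[0.6,4,-17.8],"twist":[0,0,0],"grip":50},{"delta_pos":[0.6,8,-17.8],"twist":[0,0,0],"grip":50}]'; python3 -m pendant '[{"delta_pos":[0,0.5,0],"twist":[0,0,0],"grip":50},{"delta_pos":[0,0.5,0],"twist":[0,0,0],"grip":50},{"delta_pos":[0,0.5,0],"twist":[0,0,0],"grip":50},{"delta_pos":[0,0.5,0],"twist":[0,0,0],"grip":50},{"delta_pos":[0,0.5,0],"twist":[0,0,0],"grip":50}]'; python3 go.py 594 111.5 47
```

```text
time_s: 5.7
ee_pos: [597.7, 105.6, 135.5]
ee_rot: [-90.1, 0.6, -178.8]
force: [0.9, -1.3, -0.6]
gripper_width: 45.4
time_s: 6.2
ee_pos: [596.1, 100.6, 129.0]
ee_rot: [-89.9, 0.2, -179.1]
force: [-0.7, -0.6, 0.4]
gripper_width: 45.7
dpos [0.22, 8.2, -1.11] twist [-0.08, -0.04, -0.19] at [596.1 100.6 129. ] rot [ -89.9    0.2 -179.1] F [-0.7 -0.6  0.4] w 45.7 t 6.2 q [ 9. 24. 93. -0. 62. 98.]
```

```bash
python3 -m pendant '[{"delta_pos":[0.2,2,-1.1],"twist":[0,0,0],"grip":50},{"delta_pos":[0.2,5,-1.1],"twist":[0,0,0],"grip":50},{"delta_pos":[0.2,8.1,-1.1],"twist":[0,0,0],"grip":50},{"delta_pos":[0.2,8.1,-1.1],"twist":[0,0,0],"grip":50},{"delta_pos":[0.2,8.1,-1.1],"twist":[0,0,0],"grip":15}]' 15; python3 -m pendant '[{"delta_pos":[0,0,0],"twist":[0,0,0],"grip":15},{"delta_pos":[0,0,0],"twist":[0,0,0],"grip":15},{"delta_pos":[0,-3,0],"twist":[0,0,0],"grip":15},{"delta_pos":[0,-8,0],"twist":[0,0,0],"grip":15},{"delta_pos":[0,-13,0],"twist":[0,0,0],"grip":15}]' 15;python3 go.py 635 -255 195
```

```text
time_s: 6.7
ee_pos: [593.6, 111.7, 47.1]
ee_rot: [-89.9, 0.1, -179.1]
force: [0.4, -0.3, 0.1]
gripper_width: 40.3
time_s: 7.2
ee_pos: [592.7, 112.0, 178.5]
ee_rot: [-89.9, 0.0, -179.1]
force: [-0.3, 0.3, -0.3]
gripper_width: 27.3
dpos [-3.64, -1.58, 36.77] twist [-0.1, 0.01, -0.03] at [592.7 112.  178.5] rot [ -89.9    0.  -179.1] F [-0.3  0.3 -0.3] w 27.3 t 7.2 q [10. 22. 89. -0. 69. 99.]
```

```bash
python3 -m pendant '[{"delta_pos":[-1,-2,4],"twist":[0,0,0],"grip":15},{"delta_pos":[-2,-2,9],"twist":[0,0,0],"grip":15},{"delta_pos":[-3,-2,14],"twist":[0,0,0],"grip":15},{"delta_pos":[-4,-2,19],"twist":[0,0,0],"grip":15},{"delta_pos":[-4.5,-2,24],"twist":[0,0,0],"grip":15}]'; python3 -m pendant '[{"delta_pos":[0,0,5],"twist":[0,0,0],"grip":15},{"delta_pos":[0,0,10],"twist":[0,0,0],"grip":15},{"delta_pos":[0,0,14.8],"twist":[0,0,0],"grip":15},{"delta_pos":[0,0,14.8],"twist":[0,0,0],"grip":15},{"delta_pos":[0,0,14.8],"twist":[0,0,0],"grip":15}]';python3 go.py 640 -275 85; python3 - <<'E'
from h import *
p,d=save('top','t3'); W=cloud('top',d)
for z in((5,40),(40,110)):
  for b in blobs(W,*z,(565,685,-310,-190),8): print(*b)
E
```

```text
time_s: 7.7
ee_pos: [642.1, -125.9, 198.4]
ee_rot: [-89.9, 0.2, -179.1]
force: [0.4, 0.0, 0.2]
gripper_width: 27.3
time_s: 8.2
ee_pos: [643.5, -273.1, 197.7]
ee_rot: [-89.9, 0.1, -179.2]
force: [-0.5, -0.4, -0.8]
gripper_width: 27.0
dpos [0.37, 11.27, 0.17] twist [-0.09, -0.12, -0.08] at [ 643.5 -273.1  197.7] rot [-8.990e+01  1.000e-01 -1.792e+02] F [-0.5 -0.4 -0.8] w 27.0 t 8.2 q [-24.  30.  73.  -0.  77.  65.]
[373. 216.] 21 [ 668.4 -213.3    6.5] [ 667.8 -212.1   14.1]
[379. 217.] 12 [ 665.  -225.9    6.3] [ 664.8 -224.9    7.1]
[369. 226.] 22 [ 644.  -203.7    6.3] [ 642.6 -204.5   11.4]
[396. 244.] 403 [ 606.  -264.5   19. ] [ 606.3 -266.9   41.7]
[372. 231.] 21 [ 632.9 -212.2    5.9] [ 634.2 -211.7    9.2]
[407. 230.] 8 [ 638.1 -291.6    6.1] [ 637.6 -291.9    5.8]
[380. 239.] 37 [ 615.3 -230.3    6. ] [ 615.6 -231.4   12.6]
[369. 244.] 36 [ 604.4 -205.     6. ] [ 604.7 -203.3   11.8]
[378. 248.] 8 [ 596.9 -224.6    5.7] [ 596.1 -225.8    5.1]
[373. 256.] 20 [ 577.  -215.     5.9] [ 576.7 -214.9   12.1]
[379. 256.] 13 [ 578.5 -228.3    5.8] [ 579.3 -229.     7.9]
```

View pics/t3.png

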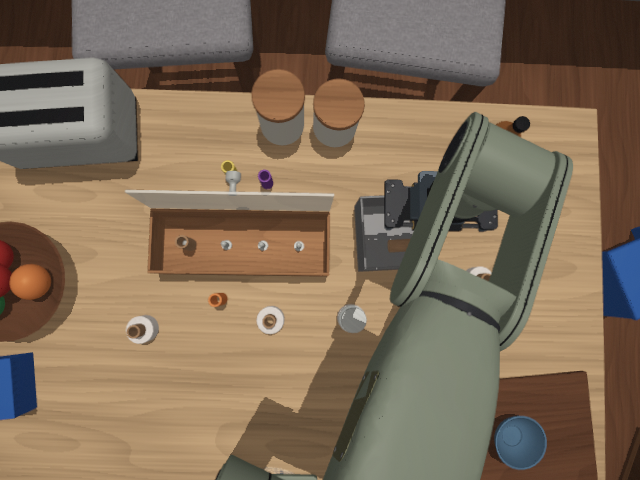

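The first core lies at (606,-265) along y, so I'll drop the second at x≈647. The two middle spindles are now bare.

```bash
python3 -m pendant '[{"delta_pos":[-0.3,4,-0.5],"twist":[0,0,0],"grip":15},{"delta_pos":[-0.3,9,-0.5],"twist":[0,0,0],"grip":15},{"delta_pos":[-0.3,11.8,-0.5],"twist":[0,0,0],"grip":15},{"delta_pos":[-0.3,11.8,-0.5],"twist":[0,0,0],"grip":42},{"delta_pos":[-0.3,11.8,-0.5],"twist":[0,0,0],"grip":42}]'; python3 -m pendant '[{"delta_pos":[0,0,0],"twist":[0,0,0],"grip":42},{"delta_pos":[0,-5,0],"twist":[0,0,0],"grip":42},{"delta_pos":[0,-10,0],"twist":[0,0,0],"grip":42},{"delta_pos":[0,-12.5,0],"twist":[0,0,0],"grip":50},{"delta_pos":[0.5,-12.5,-5],"twist":[0,0,0],"grip":50}]';python3 go.py 592 190.8 208
```

```text
time_s: 8.75
ee_pos: [647.7, -265.9, 80.3]
ee_rot: [-89.9, 0.1, -179.0]
force: [0.5, 0.2, 0.2]
gripper_width: 37.6
time_s: 9.25
ee_pos: [644.7, -222.6, 212.3]
ee_rot: [-89.4, 0.9, -179.4]
force: [1.8, 1.1, -0.9]
gripper_width: 45.2
dpos [4.85, -0.07, -41.39] twist [-0.59, -0.31, -0.94] at [ 644.7 -222.6  212.3] rot [ -89.4    0.9 -179.4] F [ 1.8  1.1 -0.9] w 45.2 t 9.25 q [-20.  28.  75.  -0.  76.  70.]
```

```bash
python3 -m pendant '[{"delta_pos":[1,0,-5],"twist":[0,0,0],"grip":50},{"delta_pos":[2,0,-10],"twist":[0,0,0],"grip":50},{"delta_pos":[3,0,-15],"twist":[0,0,0],"grip":50},{"delta_pos":[4,0,-20],"twist":[0,0,0],"grip":50},{"delta_pos":[4.8,0,-25],"twist":[0,0,0],"grip":50}]'; python3 -m pendant '[{"delta_pos":[0,0,-5],"twist":[0,0,0],"grip":50},{"delta_pos":[0,0,-10],"twist":[0,0,0],"grip":50},{"delta_pos":[0,0,-16.4],"twist":[0,0,0],"grip":50},{"delta_pos":[0,4,-16.4],"twist":[0,0,0],"grip":50},{"delta_pos":[0,9,-16.4],"twist":[0,0,0],"grip":50}]'; python3 -m pendant '[{"delta_pos":[0,0,0],"twist":[0,0,0],"grip":50},{"delta_pos":[0,0,0],"twist":[0,0,0],"grip":50},{"delta_pos":[0,0,0],"twist":[0,0,0],"grip":50},{"delta_pos":[0,0,0],"twist":[0,0,0],"grip":50},{"delta_pos":[0,0,0],"twist":[0,0,0],"grip":50}]';python3 go.py 592 190.8 47; python3 - <<'E'
from h import *
p,d=save('scene','s4')
E
```

```text
time_s: 9.75
ee_pos: [589.9, 29.5, 206.6]
ee_rot: [-89.9, 0.3, -179.1]
force: [0.7, -0.3, 0.2]
gripper_width: 45.6
time_s: 10.25
ee_pos: [590.3, 195.7, 117.7]
ee_rot: [-90.1, 0.7, -178.8]
force: [0.8, -0.4, -1.3]
gripper_width: 45.2
time_s: 10.75
ee_pos: [588.4, 191.2, 115.4]
ee_rot: [-90.0, 0.2, -179.1]
force: [-0.6, -0.5, -0.1]
gripper_width: 45.8
dpos [-0.33, 6.84, 0.04] twist [-0.04, -0.03, -0.24] at [588.4 191.2 115.4] rot [ -90.     0.2 -179.1] F [-0.6 -0.5 -0.1] w 45.8 t 10.75 q [ 17.  26.  92.  -0.  61. 106.]
```

View pics/s4.png

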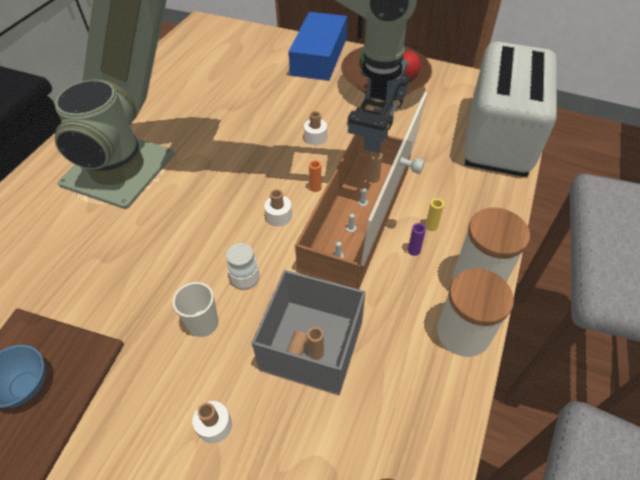

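Two cores are now in the tub, one lying at (298,343) and one standing at (315,343). The gripper is above the last core.

```bash
python3 -m pendant '[{"delta_pos":[-0.3,2,0],"twist":[0,0,0],"grip":50},{"delta_pos":[-0.3,5,0],"twist":[0,0,0],"grip":50},{"delta_pos":[-0.3,6.8,0],"twist":[0,0,0],"grip":50},{"delta_pos":[-0.3,6.8,0],"twist":[0,0,0],"grip":50},{"delta_pos":[-0.3,6.8,0],"twist":[0,0,0],"grip":15}]' 15; python3 -m pendant '[{"delta_pos":[0,0,0],"twist":[0,0,0],"grip":15},{"delta_pos":[0,0,0],"twist":[0,0,0],"grip":15},{"delta_pos":[0,-4,0],"twist":[0,0,0],"grip":15},{"delta_pos":[0,-9,0],"twist":[0,0,0],"grip":15},{"delta_pos":[0,-14,0],"twist":[0,0,0],"grip":15}]' 15;python3 go.py 645 -225 200
```

```text
time_s: 11.3
ee_pos: [590.7, 191.3, 45.8]
ee_rot: [-89.9, 0.1, -179.1]
force: [-0.6, -0.1, -1.0]
gripper_width: 40.3
time_s: 11.8
ee_pos: [589.9, 191.5, 187.4]
ee_rot: [-89.9, 0.0, -179.1]
force: [1.0, -0.7, 0.4]
gripper_width: 27.3
dpos [-4.84, -1.19, 41.73] twist [-0.1, 0.02, -0.04] at [589.9 191.5 187.4] rot [ -89.9    0.  -179.1] F [ 1.  -0.7  0.4] w 27.3 t 11.8 q [ 17.  23.  86.  -0.  71. 106.]
```

```bash
python3 -m pendant '[{"delta_pos":[-1,-1.2,5],"twist":[0,0,0],"grip":15},{"delta_pos":[-2,-1.2,10],"twist":[0,0,0],"grip":15},{"delta_pos":[-3,-1.2,15],"twist":[0,0,0],"grip":15},{"delta_pos":[-4,-1.2,20],"twist":[0,0,0],"grip":15},{"delta_pos":[-5,-1.2,25],"twist":[0,0,0],"grip":15}]'; python3 -m pendant '[{"delta_pos":[0,0,5],"twist":[0,0,0],"grip":15},{"delta_pos":[0,0,10],"twist":[0,0,0],"grip":15},{"delta_pos":[0,0,15.7],"twist":[0,0,0],"grip":15},{"delta_pos":[0,0,15.7],"twist":[0,0,0],"grip":15},{"delta_pos":[0,0,15.7],"twist":[0,0,0],"grip":15}]';python3 go.py 640 -216 90
```

```text
time_s: 12.3
ee_pos: [643.1, -53.4, 198.9]
ee_rot: [-89.9, 0.1, -179.1]
force: [0.1, 0.1, -0.2]
gripper_width: 27.4
time_s: 12.8
ee_pos: [645.1, -210.1, 198.4]
ee_rot: [-89.9, 0.1, -179.3]
force: [0.1, 0.5, -0.3]
gripper_width: 27.4
dpos [0.53, 10.84, 0.56] twist [-0.1, -0.16, -0.07] at [ 645.1 -210.1  198.4] rot [-8.990e+01  1.000e-01 -1.793e+02] F [ 0.1  0.5 -0.3] w 27.4 t 12.8 q [-19.  28.  76.  -0.  76.  70.]
```

```bash
python3 -m pendant '[{"delta_pos":[0.5,3,0.5],"twist":[0,0,0],"grip":15},{"delta_pos":[0.5,8,0.5],"twist":[0,0,0],"grip":15},{"delta_pos":[0.5,10.8,0.5],"twist":[0,0,0],"grip":15},{"delta_pos":[0.5,10.8,0.5],"twist":[0,0,0],"grip":15},{"delta_pos":[0.5,10.8,0.5],"twist":[0,0,0],"grip":38}]'; python3 -m pendant '[{"delta_pos":[0,0,0],"twist":[0,0,0],"grip":38},{"delta_pos":[0,0,0],"twist":[0,0,0],"grip":38},{"delta_pos":[0,-5,0],"twist":[0,0,0],"grip":38},{"delta_pos":[0,-10,0],"twist":[0,0,0],"grip":38},{"delta_pos":[0,-12,0],"twist":[0,0,0],"grip":50}]'; python3 -m pendant '[{"delta_pos":[3,0,-3],"twist":[0,0,0],"grip":50},{"delta_pos":[7,0,-7],"twist":[0,0,0],"grip":50},{"delta_pos":[11,0,-11],"twist":[0,0,0],"grip":50},{"delta_pos":[14,0,-14],"twist":[0,0,0],"grip":50},{"delta_pos":[14,0,-14],"twist":[0,0,0],"grip":50}]'
python3 - <<'E'
from h import *
p,d=save('scene','s5'); p,d=save('top','t5')
for n,f in(('top','t5'),('scene','s5')):
    W=cloud(n,np.load(f'pics/{f}.npz')['d']); 
    for lo,hi in((30,50),(66,88)):
        print(n,lo)
        for b in blobs(W,lo,hi,(380,720,-470,300)): print(*b)
E
```

```text
time_s: 13.3
ee_pos: [641.2, -212.4, 91.0]
ee_rot: [-89.9, 0.1, -179.0]
force: [0.1, -0.2, -0.1]
gripper_width: 32.3
time_s: 13.8
ee_pos: [642.9, -214.3, 217.6]
ee_rot: [-89.7, 0.7, -179.1]
force: [0.6, 0.2, 0.3]
gripper_width: 40.1
time_s: 14.3
ee_pos: [494.0, -72.8, 211.1]
ee_rot: [-90.0, -0.0, -178.9]
force: [-0.2, -0.1, 0.5]
gripper_width: 45.6
top 30
[410. 231.] 413 [ 633.9 -290.1   36.8] [ 625.6 -256.4   94.5]
[358. 237.] 76 [ 615.7 -175.5   39.5] [ 616.7 -175.4   72.4]
[205. 228.] 396 [625.9 152.   39.7] [594.7  72.8 187.4]
[376. 222.] 15 [ 650.1 -215.3   40.8] [ 646.  -213.4    9.5]
[394. 231.] 24 [ 630.7 -254.1   39.4] [ 633.8 -259.2   12.8]
[401. 226.] 17 [ 642.2 -270.    40.6] [ 640.7 -267.9    7.9]
[325. 250.] 31 [ 585.7 -105.7   39. ] [ 586.  -105.7   32.9]
[187. 243.] 36 [591.7 189.4  43.5] [592.  190.9   6.1]
[223. 243.] 29 [592.6 111.7  44.5] [593.3 112.6   6.3]
[261. 244.] 24 [593.1  31.8  45.3] [593.6  32.4   5.9]
[298. 245.] 23 [594.8 -47.6  46.9] [595.1 -47.6   5.8]
[477. 280.] 372 [ 530.7 -438.3   39. ] [ 531.  -445.2   29.1]
[484. 280.] 23 [ 530.8 -454.    40.8]
[... 2361 characters left out ...]
39.8  77.4] [584.5  74.7 186.6]
[314. 166.] 107 [475.1 117.2  72.4] [474.6 117.9  16.2]
[275. 197.] 71 [436.5   1.4  72.2] [434.    6.3  13.9]
[240. 256.] 580 [ 446.7 -168.9   83.4] [ 444.5 -165.3   26.6]
[328. 260.] 454 [ 599.9 -111.3   77.1] [ 597.  -105.6   65.9]
[306. 299.] 703 [ 596.6 -204.9   77.4] [ 621.4 -243.4   93.5]
[189. 293.] 311 [ 397.7 -273.1   77.4] [ 414.1 -287.3   33.9]
[199. 315.] 222 [ 437.9 -305.6   76.8] [ 420.1 -289.7   34.6]
[307. 361.] 555 [ 644.8 -310.4   77.1] [ 625.2 -252.   103.4]
[329. 313.] 193 [ 644.9 -214.7   76.4] [ 644.5 -213.2   14.5]
[315. 336.] 192 [ 638.6 -264.7   76.3] [ 638.5 -263.7   14.1]
[206. 412.] 173 [ 534.2 -445.9   73.7] [ 533.2 -445.5   13.8]
```

View pics/t5.png

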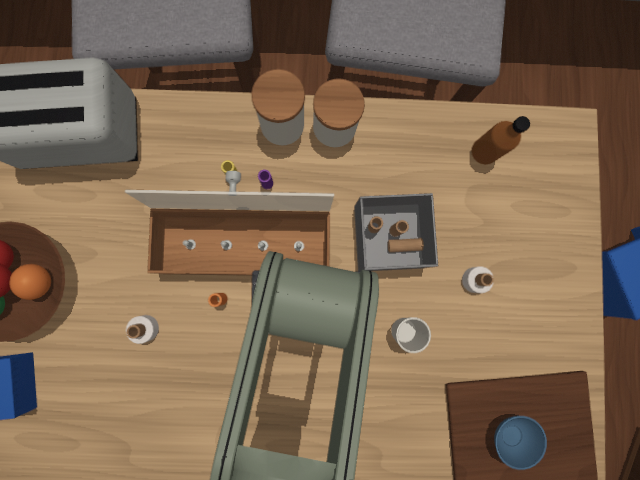

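View pics/s5.png

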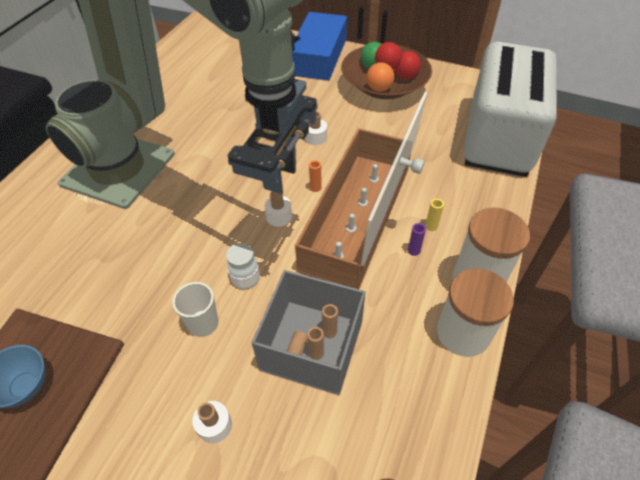

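All three cores are in the tub: two standing at (376,223) and (400,227), one lying at (405,245) in the top view. All four spindles are bare. Now the middle roll at (433.7, 7.3).

```bash
python3 go.py 433.8 7.2 115
```

```text
dpos [6.33, 9.6, -8.37] twist [-0.15, 0.11, -0.24] at [498.1 -75.2 211.5] rot [ -89.8    0.2 -179. ] F [ 0.9 -0.6  0.5] w 45.9 t 14.4 q [-10.  12.  99.  -0.  69.  79.]
```

```bash
python3 -m pendant '[{"delta_pos":[3,3,-3],"twist":[0,0,0],"grip":50},{"delta_pos":[6.3,6,-7],"twist":[0,0,0],"grip":50},{"delta_pos":[6.3,9.6,-8.4],"twist":[0,0,0],"grip":50},{"delta_pos":[6.3,9.6,-8.4],"twist":[0,0,0],"grip":50},{"delta_pos":[6.3,9.6,-8.4],"twist":[0,0,0],"grip":50}]'; python3 go.py 433.8 7.2 46;  python3 - <<'E'
from h import *
p,d=save('scene','s6')
W=cloud('scene',d)
for lo,hi in((30,43),(66,88)):
  for b in blobs(W,lo,hi,(390,500,-50,60)): print(*b)
E
```

```text
time_s: 14.9
ee_pos: [436.1, 6.4, 114.1]
ee_rot: [-89.9, 0.1, -179.1]
force: [1.5, 0.7, 0.4]
gripper_width: 46.0
dpos [0.24, 6.81, -0.1] twist [-0.14, 0.05, -0.13] at [436.1   6.4 114.1] rot [-8.990e+01  1.000e-01 -1.791e+02] F [1.5 0.7 0.4] w 46.0 t 14.9 q [ -1.  11. 116.  -0.  53.  89.]
[278. 209.] 314 [440.   -1.6  38.9] [436.    6.   29.3]
[276. 196.] 89 [436.8   4.6  72.4] [435.1   6.9  14.9]
```

```bash
python3 -m pendant '[{"delta_pos":[0.1,2,-0.1],"twist":[0,0,0],"grip":50},{"delta_pos":[0.1,5,-0.1],"twist":[0,0,0],"grip":50},{"delta_pos":[0.1,6.7,-0.1],"twist":[0,0,0],"grip":50},{"delta_pos":[0.1,6.7,-0.1],"twist":[0,0,0],"grip":50},{"delta_pos":[0.1,6.7,-0.1],"twist":[0,0,0],"grip":15}]' 30; python3 -m pendant '[{"delta_pos":[0,0,0],"twist":[0,0,0],"grip":15},{"delta_pos":[0,0,0],"twist":[0,0,0],"grip":15},{"delta_pos":[0,0,0],"twist":[0,0,0],"grip":15},{"delta_pos":[0,0,0],"twist":[0,0,0],"grip":15},{"delta_pos":[0,0,0],"twist":[0,0,0],"grip":15}]' 30;python3 go.py 433.8 7 180
```

```text
time_s: 15.45
ee_pos: [435.4, 7.0, 47.8]
ee_rot: [-89.9, 0.2, -179.2]
force: [0.0, -0.1, 0.4]
gripper_width: 40.2
time_s: 15.95
ee_pos: [434.5, 7.8, 47.7]
ee_rot: [-89.9, 0.2, -179.1]
force: [1.8, -0.6, 6.0]
gripper_width: 26.7
dpos [0.01, -13.23, 0.11] twist [-0.13, 0.04, -0.25] at [434.5   7.8  47.7] rot [ -89.9    0.2 -179.1] F [ 1.8 -0.6  6. ] w 26.7 t 15.95 q [ -0.  17. 121.  -0.  42.  89.]
```

```bash
python3 -m pendant '[{"delta_pos":[0,-3,0],"twist":[0,0,0],"grip":15},{"delta_pos":[0,-7,0],"twist":[0,0,0],"grip":15},{"delta_pos":[0,-11,0],"twist":[0,0,0],"grip":15},{"delta_pos":[0,-13.2,0],"twist":[0,0,0],"grip":15},{"delta_pos":[0,-13.2,0],"twist":[0,0,0],"grip":15}]'; python3 go.py 594.6 31.8 170;  python3 - <<'E'
from h import *
p,d=save('scene','s7')
E
```

```text
time_s: 16.45
ee_pos: [434.7, 8.2, 181.5]
ee_rot: [-89.9, 0.4, -179.1]
force: [0.6, 0.6, -1.3]
gripper_width: 26.7
dpos [-16.02, 1.27, -2.11] twist [-0.11, 0.02, -0.44] at [434.7   8.2 181.5] rot [ -89.9    0.4 -179.1] F [ 0.6  0.6 -1.3] w 26.7 t 16.45 q [ -0.   7. 110.  -0.  63.  89.]
```

View pics/s7.png

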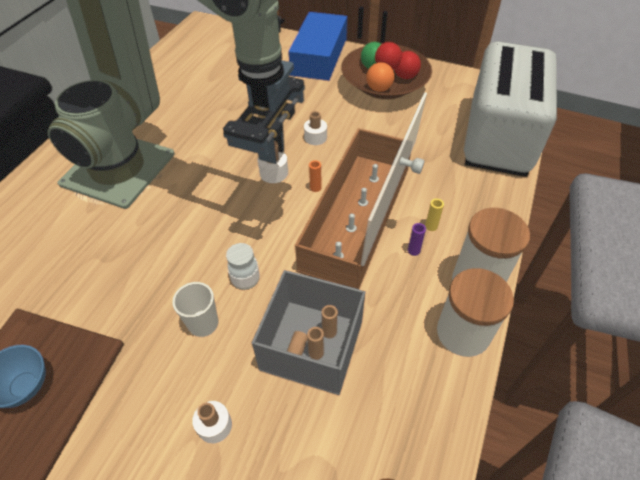

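```bash
python3 -m pendant '[{"delta_pos":[-4,0,-0.5],"twist":[0,0,0],"grip":15},{"delta_pos":[-8,0,-1],"twist":[0,0,0],"grip":15},{"delta_pos":[-12,0,-1.5],"twist":[0,0,0],"grip":15},{"delta_pos":[-16,0.6,-2.1],"twist":[0,0,0],"grip":15},{"delta_pos":[-16,1,-2.1],"twist":[0,0,0],"grip":15}]';python3 -m pendant '[{"delta_pos":[0,0,0],"twist":[0,0,0],"grip":15},{"delta_pos":[0,0,0],"twist":[0,0,0],"grip":15},{"delta_pos":[0,0,0],"twist":[0,0,0],"grip":15},{"delta_pos":[0,0,0],"twist":[0,0,0],"grip":15},{"delta_pos":[0,0,0],"twist":[0,0,0],"grip":15}]'; python3 go.py 594.6 31.8 115;  python3 - <<'E'
from h import *
p,d=save('scene','s8'); W=cloud('scene',d)
for lo,hi in((116,130),(130,150),(150,161),(161,168)):
  for b in blobs(W,lo,hi,(545,640,-20,80)): print(lo,*b)
cv2.imwrite('pics/s8c.png',cv2.resize(cv2.cvtColor(p,cv2.COLOR_RGB2BGR)[90:270,240:440],None,fx=3,fy=3))
E
```

```text
time_s: 17.0
ee_pos: [595.7, 32.3, 164.6]
ee_rot: [-89.9, -0.1, -179.1]
force: [-1.5, -0.9, -0.8]
gripper_width: 26.7
time_s: 17.5
ee_pos: [592.0, 31.5, 169.1]
ee_rot: [-89.9, 0.1, -179.1]
force: [0.1, 0.5, -1.1]
gripper_width: 26.8
dpos [-0.25, 5.41, -0.03] twist [-0.1, 0.0, -0.07] at [592.   31.5 169.1] rot [-8.990e+01  1.000e-01 -1.791e+02] F [ 0.1  0.5 -1.1] w 26.8 t 17.5 q [ 2. 22. 91. -0. 67. 91.]
116 [350. 198.] 64 [598.    9.2 126.4] [594.9  20.1  26.3]
130 [350. 192.] 212 [597.6   9.8 140.1] [591.9  26.6  28.6]
150 [352. 186.] 138 [599.7  11.  156.4] [594.5  24.3  28.1]
161 [352. 180.] 182 [596.7  21.2 162.3] [591.6  29.9  28.7]
```

View pics/s8c.png

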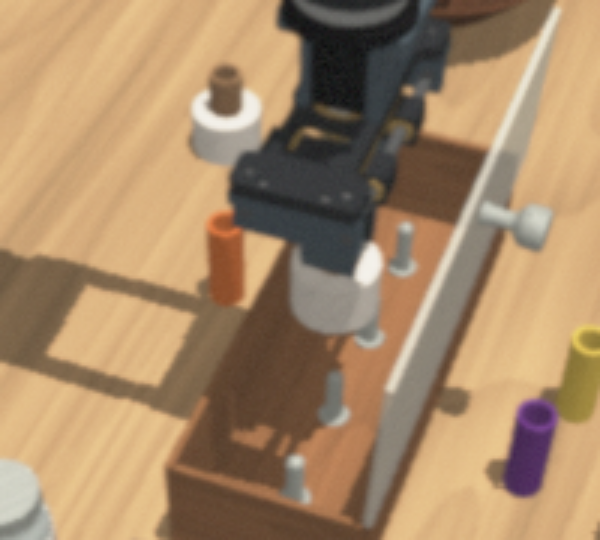

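The roll hangs upright. In the same camera's frame it needs to move about +3 mm in x to sit over spindle 1. I'll correct that and descend.

```bash
python3 -m pendant '[{"delta_pos":[-0.3,2,0],"twist":[0,0,0],"grip":15},{"delta_pos":[-0.3,4,0],"twist":[0,0,0],"grip":15},{"delta_pos":[-0.3,5.9,0],"twist":[0,0,0],"grip":15},{"delta_pos":[-0.3,5.9,0],"twist":[0,0,0],"grip":15},{"delta_pos":[-0.3,5.9,0],"twist":[0,0,0],"grip":15}]'; python3 go.py 594.8 31.8 53.5; python3 -m pendant '[{"delta_pos":[0,1,0],"twist":[0,0,0],"grip":15},{"delta_pos":[0,2,0],"twist":[0,0,0],"grip":15},{"delta_pos":[0,3,0],"twist":[0,0,0],"grip":15},{"delta_pos":[0,3,0],"twist":[0,0,0],"grip":15},{"delta_pos":[0,3,0],"twist":[0,0,0],"grip":15}]'; python3 go.py 594.8 31.8 53.5
```

```text
time_s: 18.05
ee_pos: [595.6, 31.6, 109.9]
ee_rot: [-89.9, 0.0, -179.1]
force: [-0.1, -0.1, -1.3]
gripper_width: 26.6
dpos [0.08, 5.64, -0.03] twist [-0.1, 0.01, -0.04] at [595.6  31.6 109.9] rot [ -89.9    0.  -179.1] F [-0.1 -0.1 -1.3] w 26.6 t 18.05 q [ 2. 25. 95. -0. 60. 91.]
time_s: 18.55
ee_pos: [595.3, 31.5, 79.0]
ee_rot: [-89.9, -0.0, -179.1]
force: [0.4, -0.1, -1.0]
gripper_width: 27.1
dpos [0.05, 2.55, -0.03] twist [-0.1, 0.01, 0.02] at [595.3  31.5  79. ] rot [ -89.9   -0.  -179.1] F [ 0.4 -0.1 -1. ] w 27.1 t 18.55 q [ 2. 27. 98. -0. 56. 91.]
```

No contact force; the core has passed over the spindle tip. Lowering to the floor and releasing.

```bash
python3 -m pendant '[{"delta_pos":[0,1,0],"twist":[0,0,0],"grip":15},{"delta_pos":[0,2,0],"twist":[0,0,0],"grip":15},{"delta_pos":[0,2.5,0],"twist":[0,0,0],"grip":15},{"delta_pos":[0,2.6,0],"twist":[0,0,0],"grip":15},{"delta_pos":[0,2.6,0],"twist":[0,0,0],"grip":15}]'; python3 -m pendant '[{"delta_pos":[0,0,0],"twist":[0,0,0],"grip":45},{"delta_pos":[0,0,0],"twist":[0,0,0],"grip":45},{"delta_pos":[0,0,0],"twist":[0,0,0],"grip":45},{"delta_pos":[0,-3,0],"twist":[0,0,0],"grip":45},{"delta_pos":[0,-8,0],"twist":[0,0,0],"grip":45}]'; python3 -m pendant '[{"delta_pos":[3,-5,4],"twist":[0,-6,0],"grip":50},{"delta_pos":[6,-5,9],"twist":[0,-12,0],"grip":50},{"delta_pos":[8,-5,14],"twist":[0,-18,0],"grip":50},{"delta_pos":[8,-5,19],"twist":[0,-18,0],"grip":50},{"delta_pos":[8,-5,24],"twist":[0,-18,0],"grip":50}]' ; python3 - <<'E'
from h import *
for n in('scene','top'):
  p,d=save(n,n+'9'); W=cloud(n,d)
  print(n)
  for lo,hi in((30,52),(66,88)):
    for b in blobs(W,lo,hi,(390,640,-480,300)): 
      if b[3][2]<32: print(lo,*b)
print(state()['ee_pos'])
E
```

```text
time_s: 19.05
ee_pos: [594.8, 31.7, 53.7]
ee_rot: [-89.9, -0.1, -179.1]
force: [-2.8, 0.9, 3.7]
gripper_width: 27.0
time_s: 19.55
ee_pos: [593.0, 31.4, 130.7]
ee_rot: [-89.9, -0.5, -179.1]
force: [0.8, 0.6, -0.4]
gripper_width: 40.7
time_s: 20.05
ee_pos: [519.2, -185.4, 184.3]
ee_rot: [-89.9, 0.0, -161.1]
force: [1.7, -0.4, 1.2]
gripper_width: 45.7
scene
30 [316. 129.] 221 [414.6 269.4  40.4] [410.6 275.   27.5]
30 [374. 168.] 42 [593.  188.9  42. ] [593.5 191.5   7.4]
30 [315. 178.] 81 [478.9 109.5  41.1] [476.1 115.1  12.6]
30 [363. 192.] 41 [594.7 108.2  42.6] [594.  109.5   5.8]
30 [350. 221.] 425 [597.5  19.9  44. ] [594.5  29.1  29.9]
30 [337. 246.] 53 [596.7 -51.   43. ] [596.3 -49.3   5.6]
30 [245. 276.] 206 [ 457.7 -182.3   41.1] [ 445.1 -167.    29.2]
30 [198. 301.] 151 [ 403.  -264.8   41.6] [ 408.  -269.4   20.4]
30 [203. 324.] 178 [ 436.3 -304.2   41.2] [ 423.7 -291.5   31.2]
30 [322. 325.] 16 [ 635.6 -225.2   42.4] [ 635.4 -225.     4.1]
30 [297. 342.] 193 [ 604.8 -268.1   31.9] [ 603.8 -267.7   22.1]
30 [315. 338.] 16 [ 633.9 -254.6   46.8] [ 634.1 -255.6    6.1]
30 [3
[... 1618 characters left out ...]
[ 632.1 -271.8   77.1] [ 632.3 -270.3    8.7]
66 [429. 235.] 52 [ 620.7 -320.9   76.9] [ 621.  -320.6   18.8]
66 [260. 243.] 85 [592.9  31.1  78.3] [593.3  31.4  13.8]
66 [214. 273.] 38 [529.  121.   82.8] [526.9 120.8  19.3]
66 [289. 274.] 33 [530.5 -30.8  82.9] [531.2 -29.2  18.9]
66 [491. 280.] 30 [ 530.1 -454.3   72.8] [ 531.3 -451.1   11.6]
66 [215. 300.] 76 [474.2 117.8  72.8] [474.  119.   13.3]
66 [398. 327.] 37 [ 429.2 -258.1   79.2] [ 425.9 -262.3   21.9]
66 [345. 324.] 42 [ 432.6 -147.7   83.5] [ 432.1 -148.5    9.2]
66 [424. 335.] 113 [ 413.6 -312.9   77.6] [ 417.4 -300.3   27.7]
66 [133. 331.] 91 [406.8 280.8  72.7] [406.2 280.7  14.2]
[ 519.88531539 -189.38732558  183.77636018]
```

View pics/scene9.png

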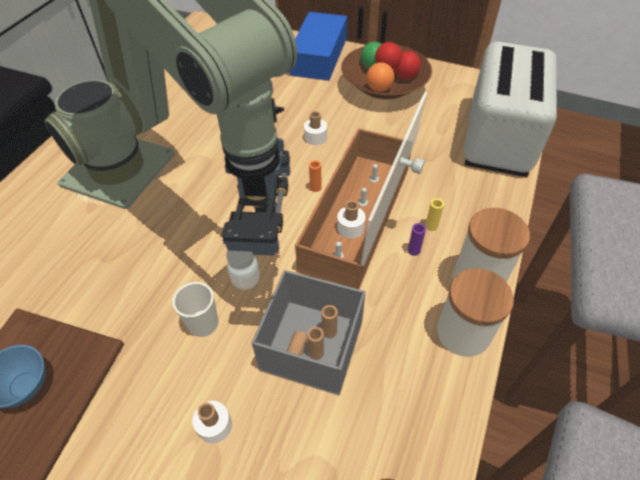

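The first roll is seated on spindle 1 at (351,221), upright, with its core top about 81 mm up. Next is the right-hand roll at (532,-445).

```bash
python3 go.py 532 -445 120 -161; python3 -m pendant '[{"delta_pos":[3,0,4],"twist":[0,0,0],"grip":50},{"delta_pos":[5,0,9],"twist":[0,0,0],"grip":50},{"delta_pos":[6,2,13],"twist":[0,0,0],"grip":50},{"delta_pos":[7,4,18],"twist":[0,0,0],"grip":50},{"delta_pos":[7.1,6.3,23],"twist":[0,0,0],"grip":50}]';python3 -m pendant '[{"delta_pos":[0,0,1.5],"twist":[0,0,0],"grip":50},{"delta_pos":[0,0,1.5],"twist":[0,0,0],"grip":50},{"delta_pos":[0,0,1.5],"twist":[0,0,0],"grip":50},{"delta_pos":[0,0,1.5],"twist":[0,0,0],"grip":50},{"delta_pos":[0,0,1.5],"twist":[0,0,0],"grip":50}]'; python3 go.py 532 -445 47 -161;  python3 - <<'E'
from h import *
p,d=save('scene','s10')
W=cloud('scene',d)
for lo,hi in((30,43),(66,79)):
  for b in blobs(W,lo,hi,(490,580,-490,-400)): print(*b)
E
```

```text
dpos [6.99, 6.5, 24.59] twist [-0.29, -0.44, -0.0] at [ 519.9 -189.4  183.8] rot [ -89.7    0.  -161.4] F [0.7 0.9 0.3] w 45.5 t 20.15 q [-21.  17.  95.  -0.  67.  50.]
time_s: 20.65
ee_pos: [525.0, -417.6, 124.7]
ee_rot: [-89.9, 0.0, -161.1]
force: [1.2, -0.1, 0.9]
gripper_width: 45.6
time_s: 21.15
ee_pos: [530.1, -428.9, 126.1]
ee_rot: [-89.9, 0.0, -161.0]
force: [0.1, -0.1, -0.5]
gripper_width: 45.7
dpos [0.35, 7.91, 1.56] twist [-0.14, -0.01, -0.02] at [ 530.1 -428.9  126.1] rot [ -89.9    0.  -161. ] F [ 0.1 -0.1 -0.5] w 45.7 t 21.15 q [-40.  31.  82.  -0.  67.  31.]
[216. 422.] 537 [ 545.2 -447.6   39.5] [ 533.9 -445.4   28.9]
[208. 414.] 22 [ 525.  -440.5   37.1] [ 526.  -441.3    6.2]
[211. 414.] 75 [ 542.3 -446.1   73.5] [ 536.1 -444.3   12.8]
```

View pics/s10.png

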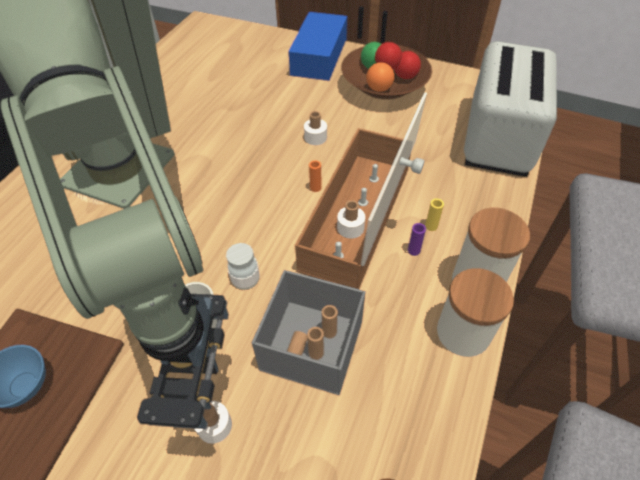

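```bash
python3 -m pendant '[{"delta_pos":[0.3,2,1.6],"twist":[0,0,0],"grip":50},{"delta_pos":[0.3,5,1.6],"twist":[0,0,0],"grip":50},{"delta_pos":[0.3,7.9,1.6],"twist":[0,0,0],"grip":50},{"delta_pos":[0.3,7.9,1.6],"twist":[0,0,0],"grip":50},{"delta_pos":[0.3,7.9,1.6],"twist":[0,0,0],"grip":50}]' 30; python3 go.py 532 -445 47 -161; python3 -m pendant '[{"delta_pos":[0,0,0],"twist":[0,0,0],"grip":15},{"delta_pos":[0,0,0],"twist":[0,0,0],"grip":15},{"delta_pos":[0,0,0],"twist":[0,0,0],"grip":15},{"delta_pos":[0,0,0],"twist":[0,0,0],"grip":15},{"delta_pos":[0,0,0],"twist":[0,0,0],"grip":15}]' 30;python3 go.py 532 -445 185 -161
```

```text
time_s: 21.7
ee_pos: [532.5, -446.2, 46.8]
ee_rot: [-89.9, -0.0, -161.1]
force: [-0.7, 0.2, 0.9]
gripper_width: 45.7
dpos [0.01, -0.02, -0.13] twist [-0.11, -0.06, 0.0] at [ 532.5 -446.2   46.8] rot [ -89.9   -0.  -161.1] F [-0.7  0.2  0.9] w 45.7 t 21.7 q [-41.  36.  85.  -0.  59.  30.]
time_s: 22.2
ee_pos: [532.9, -446.6, 47.8]
ee_rot: [-89.8, 0.1, -161.1]
force: [-0.8, 1.4, 7.4]
gripper_width: 27.8
dpos [0.01, -13.72, -0.14] twist [-0.19, -0.09, -0.07] at [ 532.9 -446.6   47.8] rot [-8.980e+01  1.000e-01 -1.611e+02] F [-0.8  1.4  7.4] w 27.8 t 22.2 q [-41.  36.  85.  -0.  59.  30.]
```

```bash
python3 -m pendant '[{"delta_pos":[0,-3,0],"twist":[0,0,0],"grip":15},{"delta_pos":[0,-7,0],"twist":[0,0,0],"grip":15},{"delta_pos":[0,-11,0],"twist":[0,0,0],"grip":15},{"delta_pos":[0,-13.7,0],"twist":[0,0,0],"grip":15},{"delta_pos":[0,-13.7,0],"twist":[0,0,0],"grip":15}]';python3 go.py 596 -48.2 185; python3 - <<'E'
from h import *
p,d=save('scene','s11')
E
```

```text
time_s: 22.7
ee_pos: [534.0, -448.0, 188.1]
ee_rot: [-89.4, 0.3, -161.1]
force: [0.3, -1.0, -0.9]
gripper_width: 27.6
dpos [-18.82, 0.03, -35.82] twist [-0.55, 18.01, -0.35] at [ 534.  -448.   188.1] rot [ -89.4    0.3 -161.1] F [ 0.3 -1.  -0.9] w 27.6 t 22.7 q [-41.  30.  75.  -0.  75.  30.]
```

View pics/s11.png

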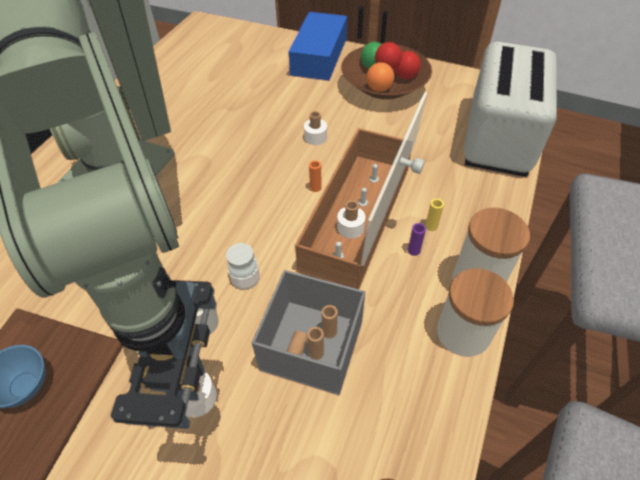

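The roll is held at about (200,398). Next it goes over spindle 0.

```bash
python3 -m pendant '[{"delta_pos":[-2,0,-4],"twist":[0,4,0],"grip":15},{"delta_pos":[-4.3,0,-8],"twist":[0,8,0],"grip":15},{"delta_pos":[-6.5,0,-12.3],"twist":[0,12,0],"grip":15},{"delta_pos":[-8.6,0,-16.5],"twist":[0,16,0],"grip":15},{"delta_pos":[-10.8,0,-20.8],"twist":[0,18,0],"grip":15}]';python3 go.py 596 -48.2 180
```

```text
time_s: 23.25
ee_pos: [565.5, -212.3, 179.9]
ee_rot: [-90.0, -0.2, -179.2]
force: [1.6, -0.3, -0.9]
gripper_width: 27.8
dpos [-3.27, -0.03, -16.37] twist [0.0, -0.13, 0.24] at [ 565.5 -212.3  179.9] rot [ -90.    -0.2 -179.2] F [ 1.6 -0.3 -0.9] w 27.8 t 23.25 q [-22.  22.  89.  -0.  69.  68.]
```

```bash
python3 -m pendant '[{"delta_pos":[-1,0,-4],"twist":[0,0,0],"grip":15},{"delta_pos":[-2,0,-8],"twist":[0,0,0],"grip":15},{"delta_pos":[-3,0,-12],"twist":[0,0,0],"grip":15},{"delta_pos":[-3.2,0,-15],"twist":[0,0,0],"grip":15},{"delta_pos":[-3.2,0,-16],"twist":[0,0,0],"grip":15}]';python3 -m pendant '[{"delta_pos":[0,0,0],"twist":[0,0,0],"grip":15},{"delta_pos":[0,0,0],"twist":[0,0,0],"grip":15},{"delta_pos":[0,0,0],"twist":[0,0,0],"grip":15},{"delta_pos":[0,0,0],"twist":[0,0,0],"grip":15},{"delta_pos":[0,0,0],"twist":[0,0,0],"grip":15}]';python3 go.py 596 -48.2 110; python3 - <<'E'
from h import *
p,d=save('scene','s12'); W=cloud('scene',d)
for lo,hi in((126,140),(140,160),(160,170),(170,176)):
  for b in blobs(W,lo,hi,(545,640,-100,0)): print(lo,*b)
cv2.imwrite('pics/s12c.png',cv2.resize(cv2.cvtColor(p,cv2.COLOR_RGB2BGR)[110:290,240:440],None,fx=3,fy=3))
E
```

```text
time_s: 23.75
ee_pos: [595.1, -50.9, 179.7]
ee_rot: [-90.0, -0.3, -178.9]
force: [-0.2, -0.1, -1.2]
gripper_width: 27.6
time_s: 24.25
ee_pos: [596.4, -55.0, 182.4]
ee_rot: [-89.9, 0.0, -179.2]
force: [0.1, -0.6, -1.7]
gripper_width: 27.6
dpos [0.03, 7.24, -0.69] twist [-0.11, -0.07, -0.02] at [596.4 -55.  182.4] rot [ -89.9    0.  -179.2] F [ 0.1 -0.6 -1.7] w 27.6 t 24.25 q [-6. 22. 89. -0. 69. 83.]
126 [338. 228.] 19 [607.  -80.2 138.1] [606.3 -78.9  10. ]
140 [337. 222.] 208 [604.3 -76.3 149.6] [599.2 -63.5  27.3]
160 [337. 216.] 122 [603.6 -76.2 164.8] [599.4 -62.2  28. ]
170 [339. 210.] 234 [603.7 -68.2 174.3] [596.3 -56.4  28.8]
```

View pics/s12c.png

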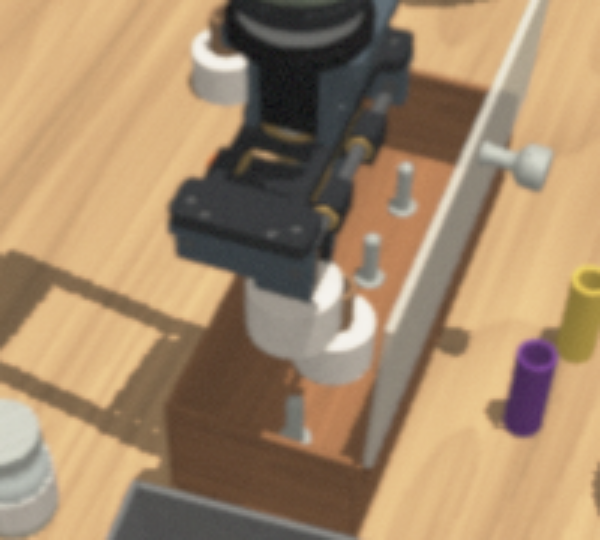

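Roll at (596.3,-56.4) and spindle 0 at (596,-49.6) in the same frame, so it needs +6.8 mm in y.

```bash
python3 -m pendant '[{"delta_pos":[0,2,-0.7],"twist":[0,0,0],"grip":15},{"delta_pos":[0,5,-0.7],"twist":[0,0,0],"grip":15},{"delta_pos":[0,7.2,-0.7],"twist":[0,0,0],"grip":15},{"delta_pos":[0,7.2,-0.7],"twist":[0,0,0],"grip":15},{"delta_pos":[0,7.2,-0.7],"twist":[0,0,0],"grip":15}]'; python3 go.py 596 -48.2 53.8; python3 -m pendant '[{"delta_pos":[0,1,0],"twist":[0,0,0],"grip":15},{"delta_pos":[0,2,0],"twist":[0,0,0],"grip":15},{"delta_pos":[0,3,0],"twist":[0,0,0],"grip":15},{"delta_pos":[0,3,0],"twist":[0,0,0],"grip":15},{"delta_pos":[0,3,0],"twist":[0,0,0],"grip":15}]'; python3 go.py 596 -48.2 53.8
```

```text
time_s: 24.8
ee_pos: [596.7, -47.4, 110.8]
ee_rot: [-89.9, 0.0, -179.1]
force: [1.1, -0.7, -0.7]
gripper_width: 27.4
dpos [0.08, 5.7, 0.07] twist [-0.11, -0.0, -0.04] at [596.7 -47.4 110.8] rot [ -89.9    0.  -179.1] F [ 1.1 -0.7 -0.7] w 27.4 t 24.8 q [-6. 25. 95. -0. 60. 84.]
time_s: 25.3
ee_pos: [596.2, -47.1, 80.1]
ee_rot: [-89.9, -0.0, -179.1]
force: [0.1, -0.7, -1.0]
gripper_width: 27.6
dpos [0.02, 2.63, 0.1] twist [-0.1, 0.02, 0.01] at [596.2 -47.1  80.1] rot [ -89.9   -0.  -179.1] F [ 0.1 -0.7 -1. ] w 27.6 t 25.3 q [-6. 27. 97. -0. 56. 84.]
```

```bash
python3 -m pendant '[{"delta_pos":[0,1,0.1],"twist":[0,0,0],"grip":15},{"delta_pos":[0,2,0.1],"twist":[0,0,0],"grip":15},{"delta_pos":[0,2.5,0.1],"twist":[0,0,0],"grip":15},{"delta_pos":[0,2.7,0.1],"twist":[0,0,0],"grip":15},{"delta_pos":[0,2.7,0.1],"twist":[0,0,0],"grip":15}]'; python3 -m pendant '[{"delta_pos":[0,0,0],"twist":[0,0,0],"grip":45},{"delta_pos":[0,0,0],"twist":[0,0,0],"grip":45},{"delta_pos":[0,0,0],"twist":[0,0,0],"grip":45},{"delta_pos":[0,-3,0],"twist":[0,0,0],"grip":45},{"delta_pos":[0,-8,0],"twist":[0,0,0],"grip":45}]'; python3 -m pendant '[{"delta_pos":[3,-5,-4],"twist":[0,0,0],"grip":50},{"delta_pos":[6,-5,-9],"twist":[0,0,0],"grip":50},{"delta_pos":[9,-5,-14],"twist":[0,0,0],"grip":50},{"delta_pos":[12,-5,-19],"twist":[0,0,0],"grip":50},{"delta_pos":[14,-5,-24],"twist":[0,0,0],"grip":50}]' ; python3 - <<'E'
from h import *
for n in('scene','top'):
  p,d=save(n,n+'13'); W=cloud(n,d)
  print(n)
  for lo,hi in((30,52),(66,88)):
    for b in blobs(W,lo,hi,(390,640,-480,300)): 
      if b[3][2]<32: print(lo,*b)
E
python3 go.py 406.5 281 120
```

```text
time_s: 25.8
ee_pos: [595.9, -48.0, 53.7]
ee_rot: [-89.9, -0.0, -179.1]
force: [-1.8, 1.6, 3.0]
gripper_width: 27.7
time_s: 26.3
ee_pos: [594.0, -47.9, 130.8]
ee_rot: [-89.9, -0.5, -179.1]
force: [0.7, -0.1, 0.0]
gripper_width: 41.1
time_s: 26.8
ee_pos: [471.1, 151.4, 183.1]
ee_rot: [-89.9, 0.1, -179.1]
force: [0.5, 0.8, -0.1]
gripper_width: 45.4
scene
30 [316. 129.] 220 [414.  268.5  40. ] [409.9 276.   27.7]
30 [374. 168.] 45 [592.8 189.2  43.6] [593.1 189.3   7.5]
30 [315. 178.] 86 [478.8 109.8  40.9] [476.2 114.9  12.7]
30 [363. 192.] 40 [594.1 108.4  41.9] [593.7 109.5   5.4]
30 [350. 221.] 420 [597.3  20.3  44.2] [595.6  30.3  30.1]
30 [338. 248.] 384 [599.5 -55.9  45.6] [594.1 -49.3  30.3]
30 [245. 276.] 217 [ 457.6 -182.7   41.1] [ 445.  -167.2   29.4]
30 [199. 301.] 145 [ 403.3 -264.8   40.9] [ 408.5 -269.7   20.9]
30 [203. 324.] 179 [ 436.7 -303.7   41. ] [ 424.  -291.7   31.2]
30 [297. 342.] 167 [ 604.7 -268.4   32. ] [ 605.3 -268.    22.6]
30 [314. 337.] 20 [ 633.  -254.6   47.3] [ 634.1 -255.7    6.1]
30 [310. 349.] 31 [ 633.6 -275.5   41. ] [ 632.6 -273.     8.4]
66 [31
[... 1426 characters left out ...]
 243.] 87 [592.8  31.2  77.9] [593.2  31.3  13.8]
66 [298. 244.] 83 [594.5 -48.3  78.5] [594.9 -47.9  14. ]
66 [186. 272.] 15 [529.  176.7  87.2] [528.1 176.2   7.9]
66 [212. 273.] 35 [528.9 125.4  82.8] [528.7 123.9  18.2]
66 [231. 273.] 19 [529.1  86.5  86.6] [529.7  86.5  11.3]
66 [286. 274.] 44 [530.9 -25.   83.4] [531.2 -25.7  20.3]
66 [353. 320.] 506 [ 441.5 -164.8   83.8] [ 441.3 -165.4   25.8]
66 [398. 331.] 47 [ 421.9 -256.8   79.9] [ 420.9 -264.4   26. ]
66 [424. 335.] 120 [ 414.4 -312.4   78.3] [ 417.8 -303.6   28.3]
dpos [6.04, 6.3, -12.79] twist [0.01, 0.37, 0.01] at [469.7 154.5 182.9] rot [ -90.    -0.  -178.7] F [ 0.1 -0.2 -0.6] w 45.7 t 26.9 q [ 17.  12. 103.   0.  65. 106.]
```

View pics/scene13.png

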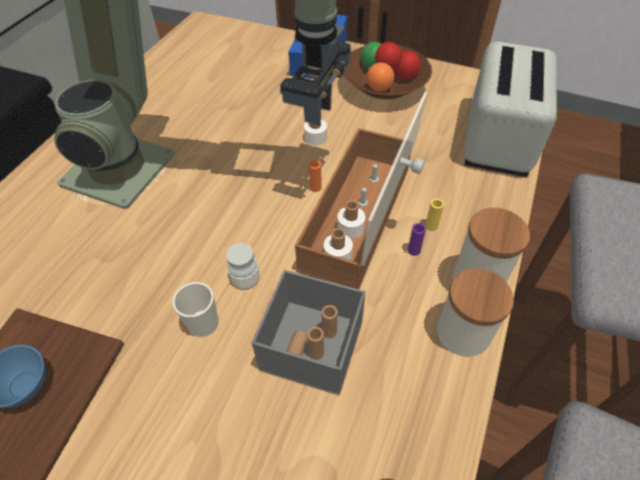

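Two rolls are seated, at (337,240) and (351,214). Last roll: (406.5,281).

```bash
python3 -m pendant '[{"delta_pos":[2,0,-4],"twist":[0,0,0],"grip":50},{"delta_pos":[4,2,-8],"twist":[0,0,0],"grip":50},{"delta_pos":[6,4,-12],"twist":[0,0,0],"grip":50},{"delta_pos":[6,6.3,-12.7],"twist":[0,0,0],"grip":50},{"delta_pos":[6,6.3,-12.7],"twist":[0,0,0],"grip":50}]';python3 -m pendant '[{"delta_pos":[0,0,0],"twist":[0,0,0],"grip":50},{"delta_pos":[0,0,0],"twist":[0,0,0],"grip":50},{"delta_pos":[0,0,0],"twist":[0,0,0],"grip":50},{"delta_pos":[0,0,0],"twist":[0,0,0],"grip":50},{"delta_pos":[0,0,0],"twist":[0,0,0],"grip":50}]'; python3 go.py 406.5 281 47;  python3 - <<'E'
from h import *
p,d=save('scene','s14')
W=cloud('scene',d)
for lo,hi in((30,43),(66,79)):
  for b in blobs(W,lo,hi,(360,460,230,330)): print(*b)
E
```

```text
time_s: 27.4
ee_pos: [408.7, 276.0, 116.9]
ee_rot: [-89.7, -0.2, -178.9]
force: [-0.6, -0.4, 0.3]
gripper_width: 45.6
time_s: 27.9
ee_pos: [410.8, 275.9, 119.9]
ee_rot: [-89.9, 0.1, -179.1]
force: [-1.2, -0.3, 0.8]
gripper_width: 45.3
dpos [0.43, 7.29, -0.52] twist [-0.07, -0.04, -0.08] at [410.8 275.9 119.9] rot [-8.990e+01  1.000e-01 -1.791e+02] F [-1.2 -0.3  0.8] w 45.3 t 27.9 q [ 33.  16. 108.  -0.  56. 122.]
[315. 129.] 223 [411.5 271.   38.4] [405.9 279.8  29.9]
[314. 115.] 85 [406.2 279.9  72.6] [406.4 280.6  15.5]
```

View pics/s14.png

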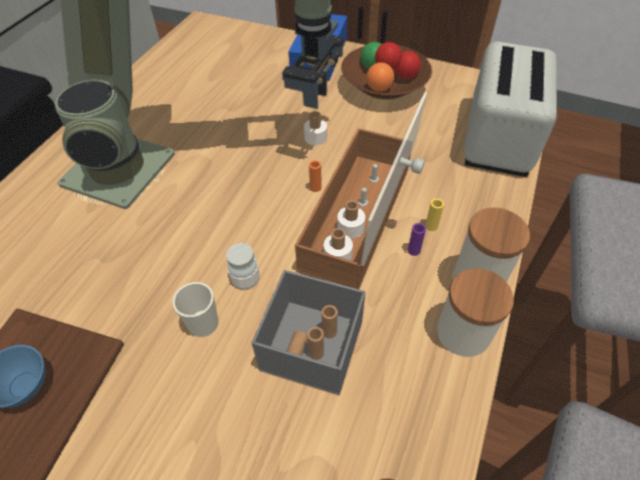

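```bash
python3 -m pendant '[{"delta_pos":[0.4,2,-0.5],"twist":[0,0,0],"grip":50},{"delta_pos":[0.4,5,-0.5],"twist":[0,0,0],"grip":50},{"delta_pos":[0.4,7.3,-0.5],"twist":[0,0,0],"grip":50},{"delta_pos":[0.4,7.3,-0.5],"twist":[0,0,0],"grip":50},{"delta_pos":[0.4,7.3,-0.5],"twist":[0,0,0],"grip":50}]' 30; python3 go.py 406.5 281 47; python3 -m pendant '[{"delta_pos":[0,0,0],"twist":[0,0,0],"grip":15},{"delta_pos":[0,0,0],"twist":[0,0,0],"grip":15},{"delta_pos":[0,0,0],"twist":[0,0,0],"grip":15},{"delta_pos":[0,0,0],"twist":[0,0,0],"grip":15},{"delta_pos":[0,0,0],"twist":[0,0,0],"grip":15}]' 30;python3 go.py 406.5 281 185
```

```text
time_s: 28.45
ee_pos: [406.6, 281.1, 46.7]
ee_rot: [-89.9, 0.0, -179.1]
force: [-1.1, -0.5, 0.8]
gripper_width: 45.7
dpos [0.01, -0.03, 0.01] twist [-0.1, 0.01, -0.02] at [406.6 281.1  46.7] rot [ -89.9    0.  -179.1] F [-1.1 -0.5  0.8] w 45.7 t 28.45 q [ 33.  21. 113.  -0.  46. 123.]
time_s: 28.95
ee_pos: [407.0, 281.6, 47.3]
ee_rot: [-90.0, 0.1, -179.1]
force: [0.1, 0.6, 5.2]
gripper_width: 26.8
dpos [0.02, -13.77, 0.06] twist [-0.03, 0.02, -0.13] at [407.  281.6  47.3] rot [-9.000e+01  1.000e-01 -1.791e+02] F [0.1 0.6 5.2] w 26.8 t 28.95 q [ 33.  21. 113.  -0.  46. 123.]
```

```bash
python3 -m pendant '[{"delta_pos":[0,-4,0],"twist":[0,0,0],"grip":15},{"delta_pos":[0,-9,0],"twist":[0,0,0],"grip":15},{"delta_pos":[0,-13.2,0],"twist":[0,0,0],"grip":15},{"delta_pos":[-3,-13.2,2],"twist":[0,0,0],"grip":15},{"delta_pos":[-7,-13.2,4],"twist":[0,0,0],"grip":15}]'; python3 -m pendant '[{"delta_pos":[-4,0,2],"twist":[0,0,0],"grip":15},{"delta_pos":[-8,0,4],"twist":[0,0,0],"grip":15},{"delta_pos":[-11.5,0,5],"twist":[0,0,0],"grip":15},{"delta_pos":[-11.5,0,5],"twist":[0,0,0],"grip":15},{"delta_pos":[-11.5,0,5],"twist":[0,0,0],"grip":15}]'; python3 go.py 592.6 191.4 110; python3 - <<'E'
from h import *
p,d=save('scene','s15'); W=cloud('scene',d)
for lo,hi in((126,140),(140,160),(160,176)):
  for b in blobs(W,lo,hi,(545,640,150,240)): print(lo,*b)
cv2.imwrite('pics/s15c.png',cv2.resize(cv2.cvtColor(p,cv2.COLOR_RGB2BGR)[50:230,280:480],None,fx=3,fy=3))
E
```

```text
time_s: 29.45
ee_pos: [476.8, 242.6, 180.4]
ee_rot: [-90.0, 0.2, -178.9]
force: [1.0, 0.0, -0.8]
gripper_width: 26.9
time_s: 29.95
ee_pos: [592.2, 193.7, 177.5]
ee_rot: [-89.9, -0.1, -179.2]
force: [-0.4, 0.0, -1.3]
gripper_width: 26.8
dpos [-0.05, 6.75, 0.21] twist [-0.13, -0.06, 0.14] at [592.2 193.7 177.5] rot [-8.990e+01 -1.000e-01 -1.792e+02] F [-0.4  0.  -1.3] w 26.8 t 29.95 q [ 17.  24.  86.  -0.  70. 106.]
126 [376. 142.] 76 [596.4 171.5 135.9] [592.6 187.1  27.8]
140 [377. 137.] 203 [596.1 172.1 149.8] [590.8 190.7  29.1]
160 [379. 127.] 301 [595.6 180.3 169.1] [592.1 191.3  29.9]
```

View pics/s15c.png

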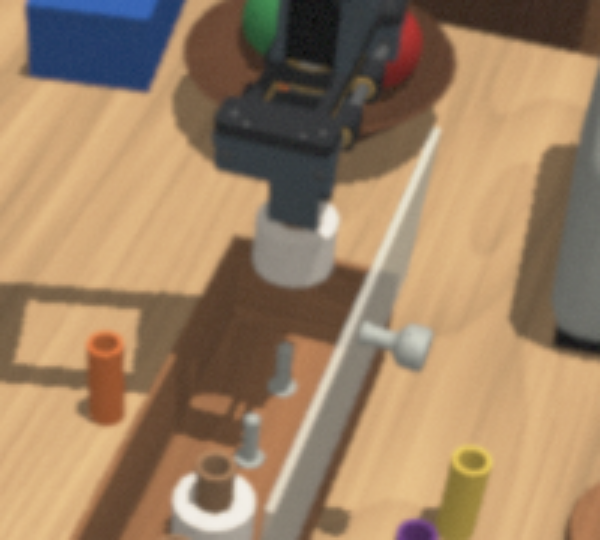

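```bash
python3 -m pendant '[{"delta_pos":[-0.1,2,0.2],"twist":[0,0,0],"grip":15},{"delta_pos":[-0.1,5,0.2],"twist":[0,0,0],"grip":15},{"delta_pos":[-0.1,6.7,0.2],"twist":[0,0,0],"grip":15},{"delta_pos":[-0.1,6.7,0.2],"twist":[0,0,0],"grip":15},{"delta_pos":[-0.1,6.7,0.2],"twist":[0,0,0],"grip":15}]'; python3 go.py 592.8 191.2 53.5; python3 -m pendant '[{"delta_pos":[0,1,0],"twist":[0,0,0],"grip":15},{"delta_pos":[0,2,0],"twist":[0,0,0],"grip":15},{"delta_pos":[0,3,0],"twist":[0,0,0],"grip":15},{"delta_pos":[0,3,0],"twist":[0,0,0],"grip":15},{"delta_pos":[0,3,0],"twist":[0,0,0],"grip":15}]'; python3 go.py 592.8 191.2 53.5
```

```text
time_s: 30.5
ee_pos: [593.0, 192.8, 112.3]
ee_rot: [-89.9, 0.0, -179.0]
force: [0.2, 0.1, -0.9]
gripper_width: 26.7
dpos [0.03, 5.88, 0.15] twist [-0.1, 0.08, -0.03] at [593.  192.8 112.3] rot [ -89.9    0.  -179. ] F [ 0.2  0.1 -0.9] w 26.7 t 30.5 q [ 17.  27.  91.  -0.  62. 106.]
time_s: 31.0
ee_pos: [593.6, 192.0, 81.2]
ee_rot: [-89.9, -0.0, -179.1]
force: [-0.3, 0.1, -1.1]
gripper_width: 26.9
dpos [0.08, 2.77, 0.07] twist [-0.11, 0.01, 0.02] at [593.6 192.   81.2] rot [ -89.9   -0.  -179.1] F [-0.3  0.1 -1.1] w 26.9 t 31.0 q [ 17.  29.  93.  -0.  58. 106.]
```

```bash
python3 -m pendant '[{"delta_pos":[0.1,1,0.1],"twist":[0,0,0],"grip":15},{"delta_pos":[0.1,2,0.1],"twist":[0,0,0],"grip":15},{"delta_pos":[0.1,2.6,0.1],"twist":[0,0,0],"grip":15},{"delta_pos":[0.1,2.9,0.1],"twist":[0,0,0],"grip":15},{"delta_pos":[0.1,2.9,0.1],"twist":[0,0,0],"grip":15}]'; python3 -m pendant '[{"delta_pos":[0,0,0],"twist":[0,0,0],"grip":45},{"delta_pos":[0,0,0],"twist":[0,0,0],"grip":45},{"delta_pos":[0,0,0],"twist":[0,0,0],"grip":45},{"delta_pos":[0,-3,0],"twist":[0,0,0],"grip":45},{"delta_pos":[0,-8,0],"twist":[0,0,0],"grip":45}]'; python3 -m pendant '[{"delta_pos":[4,-5,0],"twist":[0,0,0],"grip":0},{"delta_pos":[8,-10,4],"twist":[0,0,0],"grip":0},{"delta_pos":[12,-12,9],"twist":[0,0,0],"grip":0},{"delta_pos":[16,-12,13],"twist":[0,0,0],"grip":0},{"delta_pos":[16,-12,17],"twist":[0,0,0],"grip":0}]' ; python3 - <<'E'
from h import *
for n in('scene','top'):
  p,d=save(n,n+'16'); W=cloud(n,d)
  print(n)
  for lo,hi in((30,52),(66,88)):
    for b in blobs(W,lo,hi,(390,700,-480,300)): 
      if b[3][2]<36: print(lo,*b)
  x,y,z=W[...,0],W[...,1],W[...,2]
  m=(z>100)&(z<235)&(x>640)&(x<720)&(y>-130)&(y<270)
  P=W[m]; 
  for a in range(100,230,20):
     k=(P[:,2]>a)&(P[:,2]<a+20)
     if k.sum(): print(a,k.sum(),P[k].mean(0).round(1))
E
python3 go.py 715 20 260
```

```text
time_s: 31.5
ee_pos: [592.2, 190.9, 53.4]
ee_rot: [-89.9, -0.0, -179.1]
force: [-3.0, -0.2, 5.4]
gripper_width: 27.0
time_s: 32.0
ee_pos: [590.3, 190.4, 129.6]
ee_rot: [-89.8, -0.5, -179.1]
force: [0.7, 1.1, -0.1]
gripper_width: 40.8
time_s: 32.5
ee_pos: [449.4, 52.9, 248.7]
ee_rot: [-89.9, 0.1, -178.9]
force: [0.9, -0.3, 0.0]
gripper_width: 3.8
scene
30 [373. 170.] 350 [591.7 182.2  43.8] [588.1 192.9  30.5]
30 [315. 178.] 81 [479.4 109.9  40.8] [476.5 114.4  12.6]
30 [363. 192.] 42 [594.4 108.7  42.4] [593.9 109.7   5.1]
30 [350. 221.] 423 [597.4  20.1  44.1] [594.9  29.5  30. ]
30 [338. 248.] 380 [599.4 -55.9  45.6] [595.3 -49.4  29.3]
30 [245. 276.] 213 [ 457.3 -183.4   41.2] [ 445.  -166.9   29.3]
30 [199. 301.] 153 [ 403.3 -264.5   41.4] [ 408.8 -270.1   21.1]
30 [203. 324.] 183 [ 436.4 -303.9   41.1] [ 421.4 -291.    32. ]
30 [328. 328.] 91 [ 647.7 -224.6   40.5] [ 644.9 -217.4   13.5]
30 [297. 342.] 185 [ 604.8 -268.5   31.8] [ 605.5 -267.2   22.4]
30 [315. 338.] 16 [ 634.  -254.6   47.2] [ 634.3 -256.1    6.2]
30 [315. 350.] 92 [ 642.  -273.3   41.2] [ 638.4 -266.4   13.6]
6
[... 2205 characters left out ...]
17.   23.7]
66 [283. 274.] 17 [531.3 -20.2  79.6] [529.6 -19.    8.6]
66 [215. 297.] 47 [479.7 117.9  72.9] [475.4 118.9  13. ]
66 [353. 320.] 513 [ 441.6 -164.8   83.7] [ 441.5 -165.7   25.8]
66 [398. 329.] 49 [ 425.5 -258.    79.2] [ 421.  -264.4   25.9]
66 [424. 335.] 118 [ 414.8 -311.6   78.5] [ 418.8 -302.8   28.7]
100 381 [660.7  76.  110.1]
120 399 [661.6  73.9 130.2]
140 433 [662.5  71.5 150. ]
160 456 [663.3  76.2 170. ]
180 660 [671.   72.2 191.3]
200 802 [670.1  76.1 211.5]
220 481 [668.2  67.8 221.4]
dpos [-26.58, -1.04, 3.28] twist [-0.21, -0.24, -0.12] at [448.9  49.7 248.9] rot [-8.980e+01  1.000e-01 -1.793e+02] F [ 0.3  0.4 -0. ] w 0.4 t 32.6 q [  5.   6. 101.  -0.  73.  94.]
```

View pics/scene16.png

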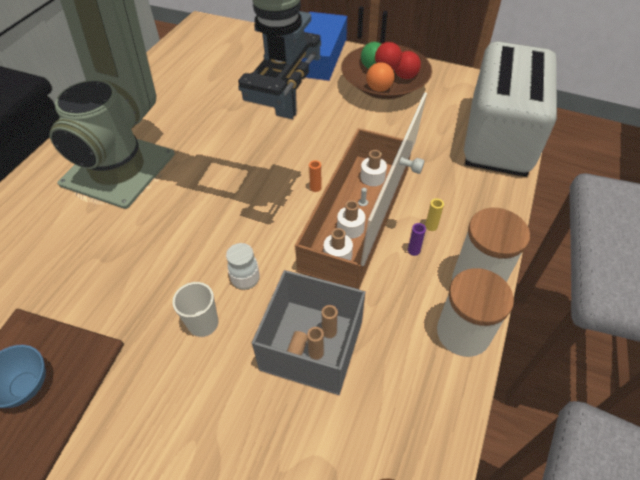

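View pics/top16.png

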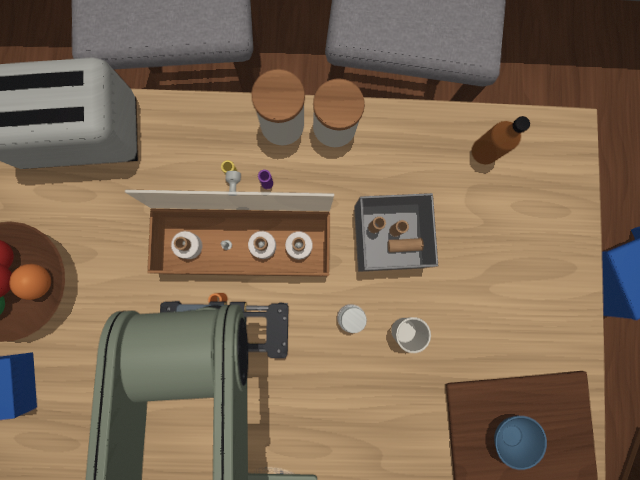

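All three rolls are seated: (187,245), (261,245) and (298,245) in the top view. Their core tops are about 78 mm up and they stand upright. The three cores are in the tub. The lid leans slightly past vertical, so I'll reach over it with closed fingers and fold it down from behind at y≈20, beside the knob.

```bash
python3 -m pendant '[{"delta_pos":[0,-3,0],"twist":[0,0,0],"grip":0},{"delta_pos":[-5,-5,0],"twist":[0,0,0],"grip":0},{"delta_pos":[-10,-5,1],"twist":[0,0,0],"grip":0},{"delta_pos":[-15,-5,2],"twist":[0,0,0],"grip":0},{"delta_pos":[-19,-5,3.2],"twist":[0,0,0],"grip":0}]'; python3 -m pendant '[{"delta_pos":[-4,0,0],"twist":[0,0,0],"grip":0},{"delta_pos":[-7.6,0,0],"twist":[0,0,0],"grip":0},{"delta_pos":[-7.6,0,0],"twist":[0,0,0],"grip":0},{"delta_pos":[-7.6,0,0],"twist":[0,0,0],"grip":0},{"delta_pos":[-7.6,0,0],"twist":[0,0,0],"grip":0}]'; python3 go.py 715 20 190; python3 - <<'E'
from h import *
save('scene','s17');save('top','t17')
E
```

```text
time_s: 33.1
ee_pos: [644.1, 25.1, 297.0]
ee_rot: [-89.9, 0.1, -179.0]
force: [0.7, 0.3, 0.1]
gripper_width: 0.8
time_s: 33.6
ee_pos: [716.7, 26.1, 297.7]
ee_rot: [-89.9, -0.0, -179.1]
force: [0.2, 0.1, 1.0]
gripper_width: 0.4
dpos [0.18, 10.77, 0.59] twist [-0.09, 0.04, 0.01] at [716.7  26.1 297.7] rot [ -89.9   -0.  -179.1] F [0.2 0.1 1. ] w 0.4 t 33.6 q [ 1. 30. 58. -0. 91. 90.]
```

View pics/s17.png

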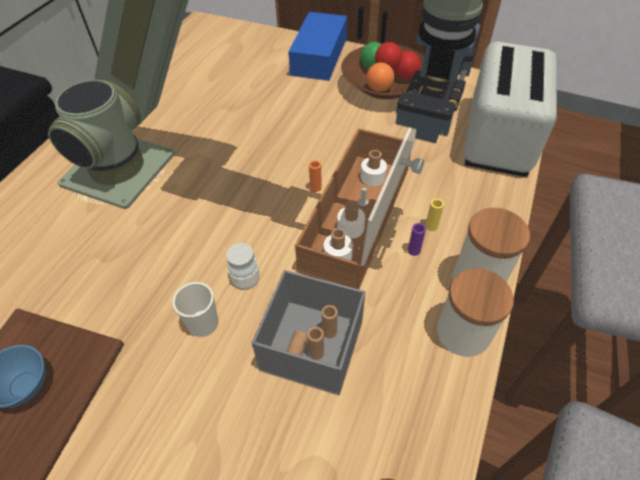

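View pics/t17.png

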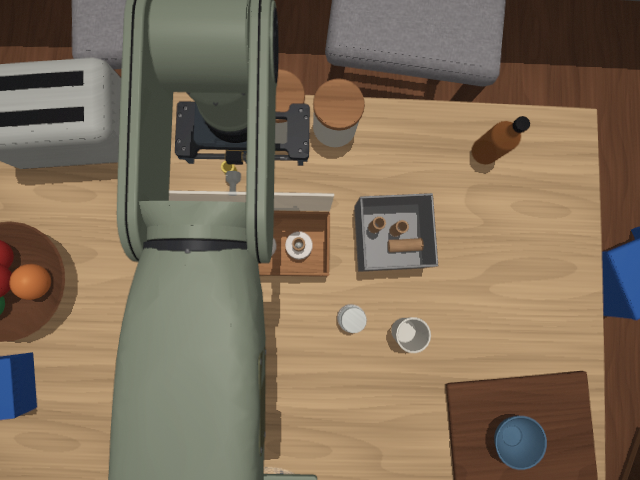

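```bash
python3 - <<'E'
from h import *
for n in('top','scene'):
    W=cloud(n,np.load(f'pics/{n}0.npz')['d'])
    for b in blobs(W,110,300,(735,1000,-250,400)): print(n,*b)
    for b in blobs(W,226,300,(400,1000,-250,400),5): print(n,*b)
E
```

```text
top [ 91. 107.] 5323 [834.3 351.1 173.2] [845.5 366.9  91.2]
top [278.  99.] 2496 [867.   -2.1 161.9] [873.6  -1.1  52. ]
top [338. 105.] 2130 [ 870.7 -119.9  135.9] [ 874.2 -120.5   52.4]
scene [513. 113.] 4188 [848.  339.2 165.2] [846.9 368.7  91. ]
scene [488. 268.] 6347 [874.5 -70.3 147.9] [876.  -61.1 113. ]
```

```bash
python3 -m pendant '[{"delta_pos":[0,3,0.6],"twist":[0,0,0],"grip":0},{"delta_pos":[0,6,0.6],"twist":[0,0,0],"grip":0},{"delta_pos":[0,9,0.6],"twist":[0,0,0],"grip":0},{"delta_pos":[0,10.8,0.6],"twist":[0,0,0],"grip":0},{"delta_pos":[0,10.8,0.6],"twist":[0,0,0],"grip":0}]'; python3 -m pendant '[{"delta_pos":[1,0,0],"twist":[0,0,0],"grip":0},{"delta_pos":[2,0,0],"twist":[0,0,0],"grip":0},{"delta_pos":[2.5,0,0],"twist":[0,0,0],"grip":0},{"delta_pos":[3,0,0],"twist":[0,0,0],"grip":0},{"delta_pos":[3.5,0,0],"twist":[0,0,0],"grip":0}]'; python3 go.py 656 20 190
```

```text
time_s: 34.2
ee_pos: [715.1, 19.5, 187.3]
ee_rot: [-89.9, -0.3, -179.1]
force: [0.6, -0.1, -0.1]
gripper_width: 0.6
time_s: 34.7
ee_pos: [683.6, 19.0, 191.2]
ee_rot: [-89.9, 0.3, -179.1]
force: [3.0, 0.1, 2.3]
gripper_width: 0.3
dpos [2.76, 0.11, -0.15] twist [-0.1, 0.02, -0.29] at [683.6  19.  191.2] rot [ -89.9    0.3 -179.1] F [3.  0.1 2.3] w 0.3 t 34.7 q [ 1. 29. 76. -0. 75. 90.]
```

Contact with about 3 N as expected. Following the arc.

```bash
python3 -m pendant '[{"delta_pos":[1,0,0],"twist":[0,0,0],"grip":0},{"delta_pos":[2,0,0],"twist":[0,0,0],"grip":0},{"delta_pos":[3,0.1,0],"twist":[0,0,0],"grip":0},{"delta_pos":[4,0.4,0],"twist":[0,0,0],"grip":0},{"delta_pos":[5,0.7,0],"twist":[0,0,0],"grip":0}]'; python3 go.py 607 20 168; python3 - <<'E'
from h import *
save('scene','s18')
E
```

```text
time_s: 35.2
ee_pos: [631.4, 18.1, 181.9]
ee_rot: [-89.9, -0.0, -179.1]
force: [3.0, -0.2, -0.2]
gripper_width: 0.1
dpos [2.44, 1.4, -0.24] twist [-0.1, 0.01, 0.03] at [631.4  18.1 181.9] rot [ -89.9   -0.  -179.1] F [ 3.  -0.2 -0.2] w 0.1 t 35.2 q [ 1. 25. 85. -0. 71. 90.]
```

View pics/s18.png

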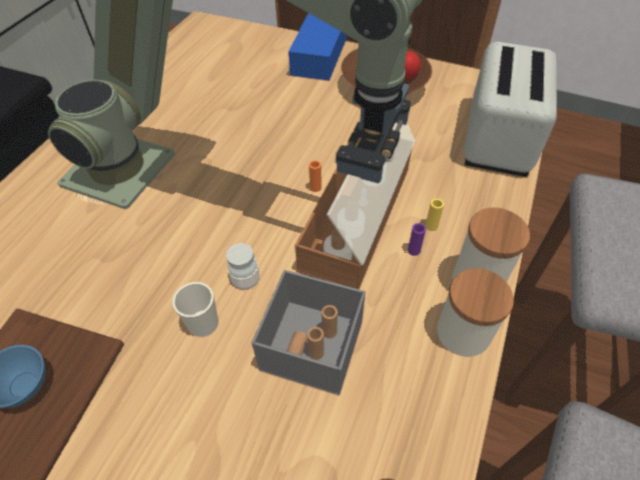

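The lid is folding at about 60°. I'll keep following the arc.

```bash
python3 -m pendant '[{"delta_pos":[1.2,0.7,0],"twist":[0,0,0],"grip":0},{"delta_pos":[2.4,1.5,0],"twist":[0,0,0],"grip":0},{"delta_pos":[3.4,2.5,0],"twist":[0,0,0],"grip":0},{"delta_pos":[4.2,3.5,0],"twist":[0,0,0],"grip":0},{"delta_pos":[4.9,4.7,0],"twist":[0,0,0],"grip":0}]';  python3 go.py 572 18 95;python3 -m pendant '[{"delta_pos":[0.5,1.2,0],"twist":[0,0,0],"grip":0},{"delta_pos":[1,2.5,0],"twist":[0,0,0],"grip":0},{"delta_pos":[1,3.4,0],"twist":[0,0,0],"grip":0},{"delta_pos":[1,3.4,0],"twist":[0,0,0],"grip":0},{"delta_pos":[1,3.4,0],"twist":[0,0,0],"grip":0}]'; python3 go.py 572 18 95
```

```text
time_s: 35.75
ee_pos: [582.6, 17.2, 135.4]
ee_rot: [-89.9, -0.0, -179.1]
force: [2.3, -0.7, 0.2]
gripper_width: 0.6
dpos [1.05, 4.04, -0.1] twist [-0.1, 0.02, 0.02] at [582.6  17.2 135.4] rot [ -89.9   -0.  -179.1] F [ 2.3 -0.7  0.2] w 0.6 t 35.75 q [ 1. 22. 95. -0. 62. 90.]
time_s: 36.25
ee_pos: [573.5, 17.0, 101.4]
ee_rot: [-89.9, -0.0, -179.1]
force: [-0.4, -1.2, 0.9]
gripper_width: 0.4
dpos [0.14, 0.64, -0.11] twist [-0.1, 0.01, 0.04] at [573.5  17.  101.4] rot [ -89.9   -0.  -179.1] F [-0.4 -1.2  0.9] w 0.4 t 36.25 q [ 1. 24. 99. -0. 57. 90.]
```

```bash
python3 -m pendant '[{"delta_pos":[0,0.2,0],"twist":[0,0,0],"grip":0},{"delta_pos":[0,0.4,0],"twist":[0,0,0],"grip":0},{"delta_pos":[0,0.6,0],"twist":[0,0,0],"grip":0},{"delta_pos":[0,0.6,0],"twist":[0,0,0],"grip":0},{"delta_pos":[0,0.6,0],"twist":[0,0,0],"grip":0}]'; python3 go.py 572 18 95
```

```text
time_s: 36.75
ee_pos: [574.1, 17.0, 96.8]
ee_rot: [-89.9, 0.1, -179.1]
force: [-1.2, -0.4, 6.2]
gripper_width: 0.6
dpos [0.21, 0.18, -0.1] twist [-0.1, 0.01, -0.1] at [574.1  17.   96.8] rot [-8.990e+01  1.000e-01 -1.791e+02] F [-1.2 -0.4  6.2] w 0.6 t 36.75 q [ 1. 24. 99. -0. 57. 90.]
```

```bash
python3 -m pendant '[{"delta_pos":[0,0.2,0],"twist":[0,0,0],"grip":0},{"delta_pos":[0,0.3,0],"twist":[0,0,0],"grip":0},{"delta_pos":[0,0.3,0],"twist":[0,0,0],"grip":0},{"delta_pos":[0,0.3,0],"twist":[0,0,0],"grip":0},{"delta_pos":[0,0.3,0],"twist":[0,0,0],"grip":0}]'; python3 -m pendant '[{"delta_pos":[0,-4,0],"twist":[0,0,0],"grip":0},{"delta_pos":[0,-9,0],"twist":[0,0,0],"grip":0},{"delta_pos":[4,-13,-4],"twist":[0,0,0],"grip":0},{"delta_pos":[8,-13,-8],"twist":[0,0,0],"grip":0},{"delta_pos":[12,-13,-12],"twist":[0,0,0],"grip":0}]';python3 -m pendant '[{"delta_pos":[4,0,-5],"twist":[0,0,0],"grip":0},{"delta_pos":[8,0,-10],"twist":[0,0,0],"grip":0},{"delta_pos":[8,0,-13],"twist":[0,0,0],"grip":0},{"delta_pos":[8,0,-13],"twist":[0,0,0],"grip":0},{"delta_pos":[8,0,-13],"twist":[0,0,0],"grip":0}]'; python3 - <<'E'
from h import *
for n in('scene','top'):
  p,d=save(n,n+'19'); W=cloud(n,d); x,y,z=W[...,0],W[...,1],W[...,2]
  m=(z>80)&(z<115)&(x>528)&(x<662)&(y>-105)&(y<250)
  P=W[m]; A=np.c_[P[:,:2],np.ones(len(P))]
  for _ in range(3):
    c=np.linalg.lstsq(A,P[:,2],rcond=None)[0]; r=abs(A@c-P[:,2]); k=r<4; A,P=A[k],P[k]
  print(n,len(P),'slope x',c[0],'slope y',c[1],'z at centre',np.array([595,72,1])@c)
E
```

```text
time_s: 37.25
ee_pos: [574.1, 17.0, 96.7]
ee_rot: [-89.9, 0.2, -179.1]
force: [-6.5, -0.4, 21.3]
gripper_width: 0.3
time_s: 37.75
ee_pos: [472.8, 115.6, 222.8]
ee_rot: [-90.0, 0.2, -179.2]
force: [0.6, 0.4, 0.7]
gripper_width: 0.6
time_s: 38.25
ee_pos: [390.5, 244.3, 220.8]
ee_rot: [-89.9, 0.0, -178.9]
force: [0.4, -0.7, 0.1]
gripper_width: 0.4
scene 7847 slope x 0.00046187533326603813 slope y 0.0008628935886871858 z at centre 97.18147280737116
top 11036 slope x -0.0006680251929265667 slope y -0.0009088772913887766 z at centre 95.33026632848534
```

View pics/scene19.png

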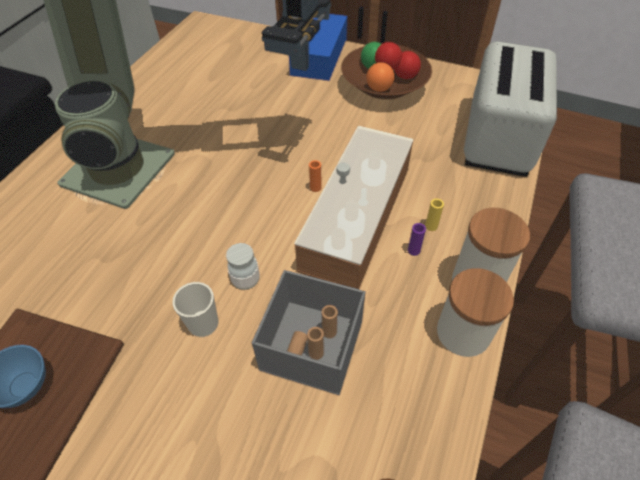

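View pics/top19.png

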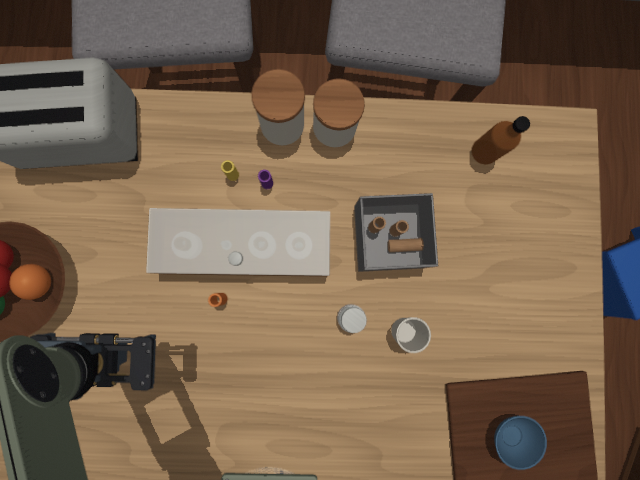

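The lid is flat (slope under 0.001, top at 95–97 mm). The three rolls show upright through it, all three cores are in the tub, and the jar and tumbler are where they were. The arm is clear, so I'm handing in.

```bash
python3 -m pendant '[{"delta_pos":[0,0,0],"twist":[0,0,0],"grip":0},{"delta_pos":[0,0,0],"twist":[0,0,0],"grip":0},{"delta_pos":[0,0,0],"twist":[0,0,0],"grip":0},{"delta_pos":[0,0,0],"twist":[0,0,0],"grip":0},{"delta_pos":[0,0,0],"twist":[0,0,0],"grip":0}]'; python3 -c "
from workcell import job
print(job.job_done())"
```

```text
time_s: 38.85
ee_pos: [391.0, 243.2, 220.8]
ee_rot: [-89.9, 0.0, -179.1]
force: [0.1, 0.1, 0.8]
gripper_width: 0.8
the job is handed in; nothing more can be done
None
```

I reloaded the label box and handed the job in at about 39 s, well within the 210 s limit; no verdict was reported.

- **Cores:** all three bare cores are in the scrap tub, two standing and one lying, all below the rim.
- **Rolls:** only three rolls were present. They stand core-end up on spindles 0, 1 and 3, and spindle 2 is empty. Core tops measured about 77–78 mm in the top camera just before the lid was shut, the same as the bare cores read on the spindles, so they are on the floor.
- **Lid:** shut flat. Plane fits in both cameras gave a slope under 0.001 rad, with its top face at 95–97 mm.
- **Tumbler and jar:** upright and unmoved in the last pictures. The arm was clear of everything.

**Disagreements:** the roll on spindle 3 measured about 4.5 mm off the spindle's centre. That is roughly the play in the core and within the 8 mm limit, so I left it. The two cameras differed by 1–2 mm, and by about 6 mm on the upright lid.

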